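# Fetch the hemmed-in jar to the balance and restore the tray

### The arm

A 6-joint arm with a two-finger parallel gripper is mounted at the origin on the work surface. World frame = base frame: x ahead of the robot, y to its left, z up, the work surface at z = 0. Lengths are in m, angles in rad, forces in N, time in s.
With the tool pointing down it reaches from about 0.3 to 0.75 m from the base axis. Payload 8.5 kg.
Tool frame: the origin (TCP) lies at the very end of the fingers, on their centre line; the grasp point (between the pads) lies 19 mm behind it; z points along the fingers, y is the line along which they close (so a half turn about z gives the same grasp; the last joint's range is limited). The gripper opens to 88 mm and grips with 3 to 60 N. Pads are 18 mm wide; open, the fingers measure 123 mm over their backs; the gripper's body (75 mm by 187 mm) begins 45 mm behind the grasp point.
Start: joints at [-1.392, 0.381, 1.297, -0, 1.464, -0.215], TCP at [0.211, -0.508, 0.239] pointing down, gripper open.
Joint ranges: [-3.11, 3.11], [-0.89, 2.33], [0.22, 2.48], [-1.42, 4.56], [0.17, 2.85], [-2.88, 2.88]. Speed limits (rad/s): [2.39, 2.39, 3.14, 3.14, 3.14, 3.14].

### API

Orientations are given as a unit quaternion [w, x, y, z].
In Python, from workcell import env gives the robot as it stands. The module is installed in compiled form; this text tells all that it offers.
- The arm moves only by the tool play_rows, never from a script. Its argument "steps" is a list of rows, each a list of 7 numbers: the shift along the tool's x, y, z in cm, then the turn, a rotation vector about the tool's x, y, z in rad, then the gripper's target within -1 to 1 (fully open at 1, half-way at 0, shut at -1). In form: [[x, y, z, wx, wy, wz, hand], ...]. A call has 1 to 8 rows; each row is the pose to reach, as a shift and turn from the pose commanded when the call began, along the tool's axes at that moment; what a row does not reach only later rows make up. A row lasts 1/10 s, in which the tool goes at most 50 mm and 8.59 degrees, less where a joint would pass 70% of its speed; a pose out of reach is approached as far as the arm can. A call with a gripper value outside its range is refused whole. The fingers move at their own pace and stop on an object; "grip_force" is the grip in N (left out, the last holds). Time passes only in rows, so rows that repeat a pose let the fingers close. It gives the time, the measured TCP pose, the force, the opening and the grip force at its end, in the units of the state.
- env.get_obs(): the state, without advancing time (a new reading comes with each control period).
- env.grab_frame(name): name is "scene" or "top"; returns a dict with "img" (400x640x3 uint8, blue, green, red), "depth" (400x640 float32, m along the optical axis (not along the pixel's ray), 0 where there is no reading), "K" (3x3 intrinsics, pixels), "world_to_cam" (4x4, takes a point from world to camera coordinates). Camera axes: x right, y down, z forward; pixel columns grow to the right and rows downward; lengths in m; the calibration is good to about 2 mm. A picture is of the moment at which its call begins.
- env.close_job(): hands the job in; it is judged then, once.
The state is a dict: "time": time; "qpos": joint angles; "qvel": joint speeds; "tau": joint torques, N m; "position": TCP position; "eef_rot": TCP orientation; "force": force on the tool from outside, world axes, zero at the start; "ft_torque": the same for the moment, N m; "gripper_width": opening from 0.0 (shut) to 1.0 (fully open); "grip_force": force on a finger pad.
Only numpy, scipy, OpenCV 4.12 (cv2) and the standard library are available. Lean on these libraries where they do the work, as an engineer would, in place of code of your own. Each camera call takes 0.05 s, during which the arm holds its last target. There are 200 camera calls.

### The job

The low white jar has to go on the balance, but three brown bottles crowd round it on the grey tray: first park each bottle on the coaster of its cap's colour, without shoving the jar, and only when all three are parked put the jar on the middle of the balance pan. With the jar on the pan, put every bottle back on the very tray mark it stood on at the start and leave the jar on the pan. Keep everything upright, set it down gently rather than letting it drop, and leave the tube rack and the beaker alone.

Things in the scene. Friction and masses are not known exactly. Their poses are not given: they have to be found in the camera images.
- bottle_red: Brown glass bottle with red cap, loose, about 180 g, 118 mm tall: body 56 mm in diameter up to 60 mm, shoulder to 78 mm, cap 34 mm in diameter from 88 to 118 mm (grip the cap, its middle 103 mm above the base). Origin: centre of the base; z up. Starts on one of the three white round marks (66 mm) of the fixed grey tray; which one varies. Tray floor 5 mm, rim 12 mm above the table, 160 x 200 mm.
- bottle_yellow: Brown glass bottle with yellow cap, loose, about 180 g, 118 mm tall: body 56 mm in diameter up to 60 mm, shoulder to 78 mm, cap 34 mm in diameter from 88 to 118 mm (grip the cap, its middle 103 mm above the base). Origin: centre of the base; z up. Starts on one of the three white round marks (66 mm) of the fixed grey tray; which one varies. Tray floor 5 mm, rim 12 mm above the table, 160 x 200 mm.
- bottle_blue: Brown glass bottle with blue cap, loose, about 180 g, 118 mm tall: body 56 mm in diameter up to 60 mm, shoulder to 78 mm, cap 34 mm in diameter from 88 to 118 mm (grip the cap, its middle 103 mm above the base). Origin: centre of the base; z up. Starts on one of the three white round marks (66 mm) of the fixed grey tray; which one varies. Tray floor 5 mm, rim 12 mm above the table, 160 x 200 mm.
- jar: Low all-white jar with a lid, loose, about 120 g, 50 mm tall: body 42 mm in diameter, lid 45 mm in diameter from 34 to 50 mm. Origin: centre of the base; z up. It starts on the tray floor (5 mm above the table), behind one bottle and between two others, all 118 mm tall and about 6 mm from it: no room for fingers round it until they are gone.
- coaster_red: Red round coaster, 80 mm in diameter and 4 mm thick, fixed to the bench. Its flat top is 4 mm above its origin. Origin: centre of its underside, at table height; z up. The three coasters change places.
- coaster_yellow: Yellow round coaster, 80 mm in diameter and 4 mm thick, fixed to the bench. Its flat top is 4 mm above its origin. Origin: centre of its underside, at table height; z up. The three coasters change places.
- coaster_blue: Blue round coaster, 80 mm in diameter and 4 mm thick, fixed to the bench. Its flat top is 4 mm above its origin. Origin: centre of its underside, at table height; z up. The three coasters change places.
- balance: White bench balance with a blue front panel, fixed, 190 x 150 mm, case 34 mm high, with a rigid round steel pan 110 mm in diameter whose top is 45 mm above the table. Origin: at table height under the centre of the pan; z up, x points away from the display. Balance and tray may change places.
- tube_rack: Blue rack with capped sample tubes, 90 x 180 mm, 66 mm tall, loose; a bystander. Origin: centre of its underside.
- beaker: Clear glass beaker, 72 mm across, 75 mm tall, loose; a bystander. Origin: centre of its underside.
There are look-alikes about, which are no part of the job. Several things have the shape of the coaster_yellow; the one meant has the colours described above.

How it is judged:
By the outcome, as a careful person would: the job done as asked, in the order asked, and still so for the second after the job is handed in, with the robot touching nothing.
It also fails if it takes over 144 s, if anything falls off the work surface, if the arm or the gripper's body presses on something with over 40 N, if the wrist force passes 120 N, or if a joint passes its speed limit or range.

## Working session

There is one attempt and no reset: what is moved stays moved. The work goes in short steps, Python scripts to look and compute and a tool call to move; the robot and the scene stay as the last step left them, time stands still between calls to the robot, and variables do not carry over. Pictures are saved under pics/ and viewed, at most 14 in all, crops included, and the job is handed in when it is done.

Besides the shell and the picture viewer there is one more tool, called after ">>>" as a command line: name --pt "numbers of a row" for each row, then --argument value for the rest. play_rows: Moves the arm, as the interface text tells. Its arguments: {"type":"object","properties":{"steps":{"type":"array","items":{"type":"array","items":{"type":"number"}}},"grip_force":{"type":"number"}},"required":["steps"]}

```bash
mkdir -p pics; cat > h.py <<'E'
import numpy as np, cv2
from workcell import env
def ray(f,u,v,z):
    K=f["K"];T=np.array(f["world_to_cam"]);R=T[:3,:3];t=T[:3,3]
    c=-R.T@t; d=R.T@np.linalg.solve(K,[u,v,1.0]); s=(z-c[2])/d[2]
    return c+s*d
def cloud(f):
    K=f["K"];T=np.array(f["world_to_cam"]);d=f["depth"]
    v,u=np.indices(d.shape);p=np.stack([(u-K[0,2])/K[0,0]*d,(v-K[1,2])/K[1,1]*d,d],-1)
    return (p-T[:3,3])@T[:3,:3]
E
python3 - <<'E'
from h import *
for n in("scene","top"):
    f=env.grab_frame(n);cv2.imwrite(f"pics/{n}0.png",f["img"]);np.save(f"{n}0.npy",f,allow_pickle=True)
    T=np.array(f["world_to_cam"]);print(n,-T[:3,:3].T@T[:3,3],T[:3,:3].round(2).tolist())
print(env.get_obs())
E
```

```text
scene [1.18211742 0.28168315 0.81172255] [[-0.41, 0.91, -0.02], [0.7, 0.3, -0.65], [-0.59, -0.28, -0.76]]
top [ 0.48268585 -0.01688562  1.06371093] [[-0.01, -1.0, 0.01], [-1.0, 0.01, -0.08], [0.08, -0.01, -1.0]]
{'time': 0.1, 'qpos': array([-1.39227424e+00,  3.81129887e-01,  1.29812947e+00, -3.33436668e-05,
        1.46362458e+00, -2.15281000e-01]), 'qvel': array([ 0.00123854, -0.00164696, -0.00308629, -0.00104387, -0.00122354,
        0.00020153]), 'tau': array([ 3.23920241e-03, -4.38655293e+01, -2.24910897e+01,  7.14745629e-02,
        3.41683079e-02, -7.15259080e-05]), 'position': array([ 0.2109914 , -0.50765182,  0.23821756]), 'eef_rot': array([-6.45840077e-04,  9.80676885e-01,  1.95633407e-01, -4.70629947e-06]), 'force': array([-0.82558716, -0.45475431,  0.04492315]), 'ft_torque': array([ 0.02956025,  0.00715567, -0.01553995]), 'grip_force': 0.0, 'gripper_width': 0.9987508564837183}
```

View pics/scene0.png

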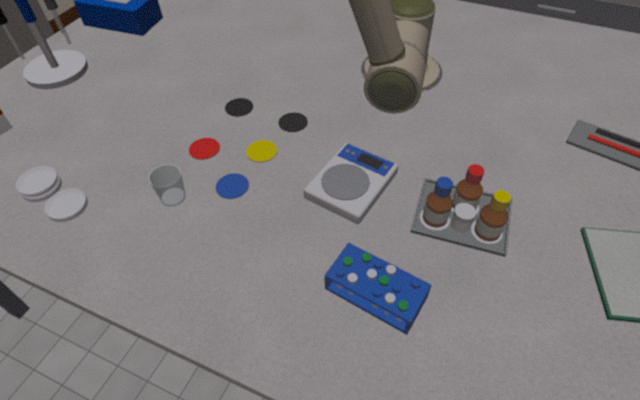

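View pics/top0.png

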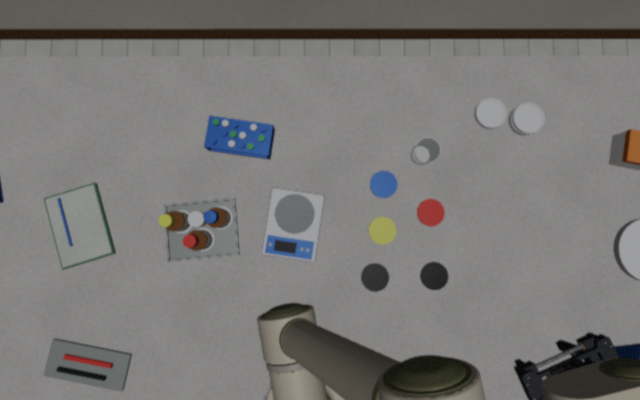

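The scene view shows the caps: blue (443,187), red (475,173) and yellow (502,198), with the jar lid at (465,212). In the top view, the things shaped like the yellow coaster are:
- discs yellow (382,231), red (430,212) and blue (383,184)
- discs black (375,277) and (434,276)
- white discs (491,113) and (528,118)

Only (382,231) is yellow. The balance pan is at (295,213). Next I measure and confirm in a crop.

```bash
cat > m.py <<'E'
from h import *
HUE={"red":((0,10),(170,180)),"yellow":((22,36),),"blue":((105,130),)}
def blobs(f,col,amin=25):
    h=cv2.cvtColor(f["img"],cv2.COLOR_BGR2HSV);m=np.zeros(h.shape[:2],np.uint8)
    for a,b in HUE[col]: m|=cv2.inRange(h,(a,120,60),(b,255,255))
    m=cv2.morphologyEx(m,cv2.MORPH_OPEN,np.ones((2,2)))
    n,l,s,c=cv2.connectedComponentsWithStats(m)
    return [(i,s[i],c[i],l==i) for i in range(1,n) if s[i][4]>=amin]
E
cat > a.py <<'E'
from m import *
F={n:np.load(f"{n}0.npy",allow_pickle=True).item() for n in("scene","top")}
for n,f in F.items():
    P=cloud(f)
    for col in HUE:
        for i,s,c,m in blobs(f,col):
            z=np.median(P[m][:,2]); 
            print(n,col,c.round(1),s.tolist(),"z%.3f"%z,"z0",ray(f,*c,.004)[:2].round(4),"z.12",ray(f,*c,.123)[:2].round(4))
f=F["top"];P=cloud(f)
g=f["img"];crop=lambda y0,y1,x0,x1,k:cv2.resize(g[y0:y1,x0:x1],None,fx=k,fy=k,interpolation=cv2.INTER_CUBIC)
a=crop(180,280,150,250,5);b=crop(170,290,350,470,500/120)
cv2.imwrite("pics/c1.png",cv2.resize(np.hstack([a,cv2.resize(b,(500,500))]),(800,400)))
E
python3 a.py
```

```text
scene red [615.3 146.1] [590, 136, 50, 22, 257] z0.022 z0 [0.1144 0.5994] z.12 [0.2717 0.5526]
scene red [204.8 149. ] [190, 139, 31, 21, 507] z0.004 z0 [ 0.5343 -0.3498] z.12 [ 0.6297 -0.2568]
scene red [475.3 175. ] [468, 165, 17, 21, 276] z0.120 z0 [0.3526 0.2992] z.12 [0.4749 0.2967]
scene yellow [262.2 151.5] [247, 141, 31, 22, 521] z0.004 z0 [ 0.4841 -0.2102] z.12 [ 0.587  -0.1377]
scene yellow [502.2 199.6] [494, 191, 18, 21, 240] z0.122 z0 [0.405  0.3712] z.12 [0.5195 0.358 ]
scene blue [23.5 10.7] [15, 0, 18, 23, 126] z0.230 z0 [ 0.1855 -1.3612] z.12 [ 0.3324 -1.1192]
scene blue [112.   14.7] [75, 0, 76, 36, 1762] z0.060 z0 [ 0.0835 -1.0418] z.12 [ 0.2454 -0.8468]
scene blue [365.4 159.9] [340, 146, 54, 30, 459] z0.036 z0 [0.4089 0.0399] z.12 [0.5228 0.0755]
scene blue [232.7 186.6] [217, 175, 32, 24, 602] z0.005 z0 [ 0.6163 -0.2167] z.12 [ 0.6997 -0.1433]
scene blue [445.1 183.9] [438, 178, 15, 13, 153] z0.123 z0 [0.4093 0.2403] z.12 [0.5232 0.2464]
scene blue [378.4 288.6] [327, 245, 104, 89, 4073] z0.055 z0 [0.7335 0.1897] z.12 [0.7996 0.2032]
top red [431.4 213.2] [419, 200, 26, 27, 553] z0.003 z0 [ 0.5272 -0.3587] z.12 [ 0.5222 -0.3203]
top red [191.4 241.4] [184, 235, 16, 14, 171] z0.122 z0 [0.4512 0.3249] z.12 [0.4548 0.2865]
top red [ 88.6 361.8] [65, 356, 48, 13, 241] z0.024 z0 [0.1245 0.599 ] z.12 [0.1647 0.5298]
top yellow [167.8 221.3] [161, 215, 15, 14, 152] z0.122 z0 [0.5084 0.3926] z.12 [0.5055 0.3467]
top blue [240.2 139.1] [206, 118, 69, 41, 1739] z0.055 z0 [0.745  0.1902] z.12 [0.7156 0.167 ]
top blue [384.2 185. ] [372, 173, 26, 25, 525] z0.004 z0 [ 0.6091 -0.2249] z.12 [ 0.5949 -0.2015]
top blue [211.1 217.5] [205, 212, 13, 12, 136] z0.122 z0 [0.5184 0.2704] z.12 [0.5144 0.2381]
top blue [291.5 248.1] [267, 237, 47, 23, 470] z0.035 z0 [0.4305 0.042 ] z.12 [0.4364 0.0354]
```

View pics/c1.png

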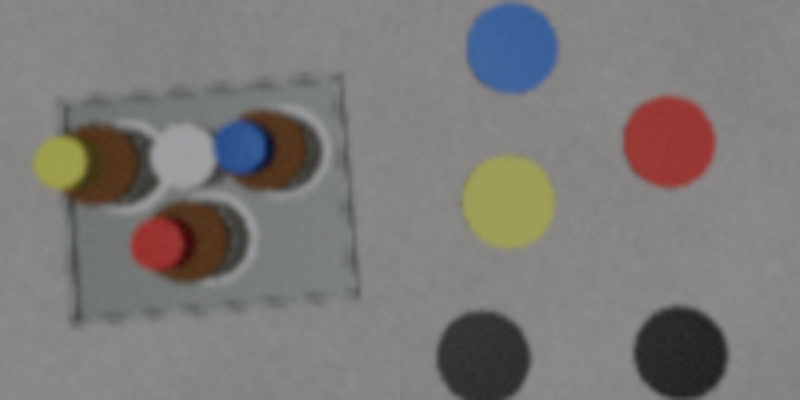

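The crop confirms the true yellow coaster at top-view pixel (382,231), with red, blue and black discs beside it. The bottles stand yellow left, blue right and red in front. The two cameras disagree by about 8 mm, so I'll calibrate against the gripper itself. First I move over to the tray.

>>> play_rows --pt "2 -2.4 0 0 0 0 0.3" --pt "5 -6 0 0 0 0 0.3" --pt "8 -9.6 0 0 0 0 0.3" --pt "11 -13.2 0 0 0 0 0.3" --pt "14 -16.8 0 0 0 0 0.3" --pt "17 -20.4 0 0 0 0 0.3" --pt "20 -24 0 0 0 0 0.3" --pt "23 -27.6 0 0 0 0 0.3"

```text
time: 0.9
position: [0.3175, -0.1629, 0.2387]
eef_rot: [-0.0, 0.981, 0.195, 0.0]
force: [1.2, -0.8, 1.1]
gripper_width: 0.649
grip_force: 0.0
```

>>> play_rows --pt "3 -3.7 0 0 0 0 0.3" --pt "6 -7.4 0 0 0 0 0.3" --pt "9 -11.1 0 0 0 0 0.3" --pt "12 -14.8 0 0 0 0 0.3" --pt "15 -18.5 0 0 0 0 0.3" --pt "18 -22 0 0 0 0 0.3" --pt "20 -25 0 0 0 0 0.3" --pt "21 -27 0 0 0 0 0.3"

```text
time: 1.7
position: [0.4079, 0.1675, 0.2384]
eef_rot: [-0.0, 0.98, 0.197, -0.0]
force: [-0.1, 0.2, 0.4]
gripper_width: 0.649
grip_force: 0.0
```

```bash
cat > to.py <<'E'
import sys
from h import *
from scipy.spatial.transform import Rotation as Ro
def delta(p):
    o=env.get_obs();q=o["eef_rot"];R=Ro.from_quat([q[1],q[2],q[3],q[0]])
    return (R.inv().apply(np.array(p)-o["position"])*100).round(2),o
if __name__=="__main__":
    for a in sys.argv[1:]:
        d,o=delta([float(x) for x in a.split(",")]);print(a,d)
    print(o["position"].round(4),o["eef_rot"].round(4),o["qpos"].round(2),"t",o["time"],"w",o["gripper_width"])
E
python3 to.py .455,.287,.24; python3 - <<'E'
from h import *
out=[]
for n in("scene","top"):
    f=env.grab_frame(n);np.save(f"{n}1.npy",f,allow_pickle=True)
    p=np.r_[env.get_obs()["position"],1];c=np.array(f["world_to_cam"])@p;u=f["K"]@c[:3];u=(u[:2]/u[2]);print(n,u)
    u0,v0=[int(max(0,x)) for x in u-[50,50]];k=f["img"][v0:v0+100,u0:u0+100].copy();k=cv2.resize(k,(400,400),interpolation=cv2.INTER_CUBIC)
    cv2.circle(k,(int((u[0]-u0+.5)*4),int((u[1]-v0+.5)*4)),3,(0,255,0),-1);out.append(k)
cv2.imwrite("pics/g1.png",np.hstack(out))
E
```

```text
.455,.287,.24 [ 8.95 -9.2  -0.17]
[0.4079 0.1675 0.2384] [-1.000e-04  9.805e-01  1.967e-01 -3.000e-04] [0.12 0.19 1.58 0.   1.38 1.29] t 1.7 w 0.6491901464572174
scene [432.39570227  95.11674921]
top [228.48683845 264.39101259]
```

View pics/g1.png

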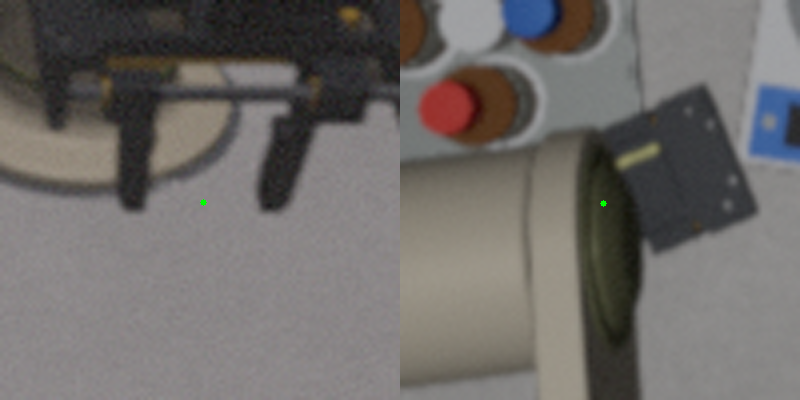

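In the scene view, the midpoint of the fingertips (crop 202,205) matches the projected TCP (204,202) to under a pixel, so the scene camera is true. The top camera carries the offset. I'll recompute the caps, jar and pan from the scene view.

```bash
cat > b.py <<'E'
from m import *
F={n:np.load(f"{n}0.npy",allow_pickle=True).item() for n in("scene","top")}
f=F["scene"];g=f["img"];h=cv2.cvtColor(g,cv2.COLOR_BGR2HSV);P=cloud(f)
boxes={"red":(460,160,30,32),"yellow":(488,185,30,28),"blue":(430,172,28,28)}
top={"red":(191.4,241.4),"yellow":(167.8,221.3),"blue":(211.1,217.5)}
for c,(x,y,w,hh) in boxes.items():
    s=h[y:y+hh,x:x+w];m=np.zeros(s.shape[:2],np.uint8)
    for a,b in HUE[c]: m|=cv2.inRange(s,(a,130,25),(b,255,255))
    n,l,st,ce=cv2.connectedComponentsWithStats(m);i=1+st[1:,4].argmax();bb=st[i]
    u=x+bb[0]+(bb[2]-1)/2;v=y+bb[1]+(bb[3]-1)/2;cc=ce[i]+[x,y]
    print(c,bb.tolist(),"bbox",ray(f,u,v,.108)[:2].round(4),"cent",ray(f,*cc,.108)[:2].round(4),"top",ray(F["top"],*top[c],.123)[:2].round(4))
# white/gray ellipses: jar lid, pan
def white(f,roi,lo,hi,z,tag):
    x,y,w,hh=roi;s=cv2.cvtColor(f["img"],cv2.COLOR_BGR2HSV)[y:y+hh,x:x+w];pz=cloud(f)[y:y+hh,x:x+w,2]
    m=((s[...,1]<50)&(s[...,2]>=lo)&(s[...,2]<=hi)&(abs(pz-z)<.012)).astype(np.uint8)
    m=cv2.morphologyEx(m,cv2.MORPH_OPEN,np.ones((3,3)))
    n,l,st,ce=cv2.connectedComponentsWithStats(m);i=1+st[1:,4].argmax()
    ct=max(cv2.findContours((l==i).astype(np.uint8),0,1)[0],key=cv2.contourArea);e=cv2.fitEllipse(cv2.convexHull(ct))
    c=np.array(e[0])+[x,y];print(tag,st[i].tolist(),c.round(1),np.round(e[1],1),ray(f,*c,z)[:2].round(4))
print("V pan",h[182,345],"case",h[205,345],h[208,355],"jar",h[211,465])
white(f,(445,198,40,36),130,255,.055,"jar s");white(F["top"],(180,205,32,30),130,255,.055,"jar t")
E
python3 b.py
python3 - <<'E'
from m import *
for n,c,r in(("scene",(345,182),30),("top",(295,213),24)):
    f=np.load(f"{n}0.npy",allow_pickle=True).item();g=cv2.cvtColor(f["img"],cv2.COLOR_BGR2GRAY)
    m=((g<int(g[c[1],c[0]])+18)&(g>int(g[c[1],c[0]])-18)).astype(np.uint8);m=cv2.morphologyEx(m,cv2.MORPH_OPEN,np.ones((3,3)))
    k=np.zeros_like(m);cv2.circle(k,c,r,1,-1);m*=k
    l=cv2.connectedComponents(m)[1];ct=max(cv2.findContours((l==l[c[1],c[0]]).astype(np.uint8),0,1)[0],key=cv2.contourArea)
    e=cv2.fitEllipse(cv2.convexHull(ct));print(n,"pan",np.round(e,1) if 0 else e,ray(f,*e[0],.045)[:2].round(4))
E
```

```text
red [5, 4, 19, 23, 261] bbox [0.4604 0.2944] cent [0.4578 0.2947] top [0.4548 0.2864]
yellow [4, 5, 19, 21, 261] bbox [0.507  0.3578] cent [0.5053 0.357 ] top [0.5056 0.3467]
blue [7, 5, 15, 13, 147] bbox [0.5072 0.243 ] cent [0.507  0.2429] top [0.5145 0.2381]
V pan [107  15 117] case [124  11 163] [140  10 161] jar [143   6 160]
jar s [10, 5, 21, 16, 268] [465.  210.7] [15.5 21.4] [0.5156 0.3   ]
jar t [8, 6, 15, 16, 202] [195.4 218.4] [15.4 16.1] [0.5146 0.299 ]
scene pan ((344.9984130859375, 181.83059692382812), (36.037841796875, 47.96055603027344), 92.64878845214844) [0.5315 0.0347]
top pan ((294.1148986816406, 213.4703826904297), (38.771419525146484, 39.15008544921875), 42.2374153137207) [0.5268 0.0325]
```

>>> play_rows --pt "3 -3 0 0 0 0 0.3" --pt "6 -6 0 0 0 0 0.3" --pt "8.5 -8.5 0 0 0 0 0.3" --pt "9.8 -9.7 0 0 0 0 0.3" --pt "9.8 -9.7 4 0 0 0 0.3" --pt "9.8 -9.7 8 0 0 0 0.3" --pt "9.8 -9.7 10 0 0 0 0.3" --pt "9.8 -9.7 10 0 0 0 0.3"

```text
time: 2.6
position: [0.4601, 0.2907, 0.1362]
eef_rot: [0.001, 0.981, 0.195, -0.003]
force: [0.5, 0.2, 0.6]
gripper_width: 0.649
grip_force: 0.0
```

```bash
python3 to.py .461,.295,.092; cat > snap.py <<'E'
import sys
from h import *
# usage: snap.py name cam u0 v0 w k
name,cam=sys.argv[1:3];u0,v0,w,h_,k=map(int,sys.argv[3:8])
f=env.grab_frame(cam);np.save(name+".npy",f,allow_pickle=True)
p=np.r_[env.get_obs()["position"],1];c=np.array(f["world_to_cam"])@p;u=f["K"]@c[:3];u=u[:2]/u[2];print("tcp px",u.round(1))
im=cv2.resize(f["img"][v0:v0+h_,u0:u0+w],None,fx=k,fy=k,interpolation=cv2.INTER_CUBIC)
cv2.circle(im,(int((u[0]-u0+.5)*k),int((u[1]-v0+.5)*k)),3,(0,255,0),-1)
cv2.imwrite(f"pics/{name}.png",im)
E
python3 snap.py s2 scene 420 140 110 100 6
```

```text
.461,.295,.092 [ 0.27 -0.36  4.42]
[0.4601 0.2907 0.1362] [ 6.000e-04  9.808e-01  1.951e-01 -3.100e-03] [ 0.35  0.47  1.47 -0.    1.21  1.52] t 2.6 w 0.6492459537643905
tcp px [475.9 164.6]
```

View pics/s2.png

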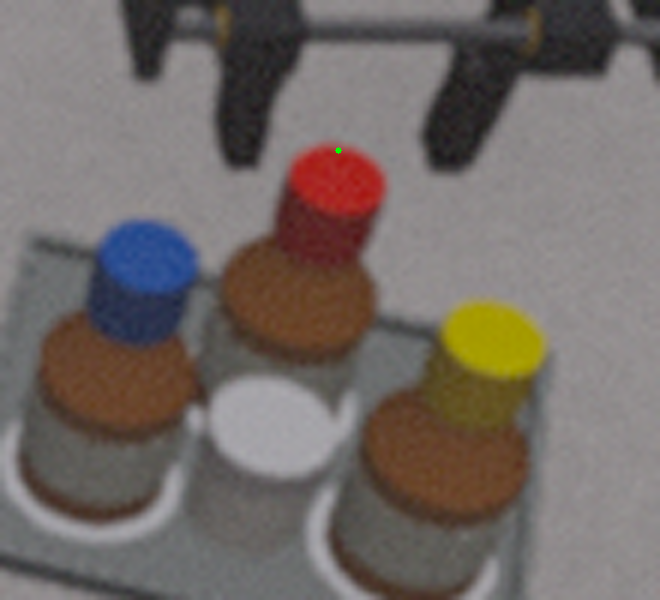

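The crop shows the cap tops at pixels red (475.8,169.5), blue (444.2,182.5) and yellow (501.7,196.3), with the jar lid at (464.8,210.3). The fingers straddle the red cap.

```bash
python3 - <<'E'
from m import *
f=np.load("s2.npy",allow_pickle=True).item()
for n,u,v,z in(("red",475.8,169.5,.123),("blue",444.2,182.5,.123),("yellow",501.7,196.3,.123),("jar",464.8,210.3,.055)):
    q=ray(f,u,v,z)[:2];print(n,q.round(4))
t=np.load("top0.npy",allow_pickle=True).item()
o=env.get_obs();print(o["position"])
E
python3 to.py .461,.295,.092
```

```text
red [0.4588 0.2942]
blue [0.5201 0.2438]
yellow [0.5113 0.3557]
jar [0.5148 0.2993]
[0.46110479 0.29123448 0.13825122]
.461,.295,.092 [ 0.15 -0.35  4.62]
[0.4611 0.2912 0.1383] [ 3.000e-04  9.808e-01  1.952e-01 -1.200e-03] [ 0.35  0.47  1.47 -0.    1.21  1.52] t 2.65 w 0.6492563778968494
```

>>> play_rows --pt "0.05 -0.35 0 0 0 0 0.3" --pt "0.05 -0.35 2 0 0 0 0.3" --pt "0.05 -0.35 4 0 0 0 0.3" --pt "0.05 -0.35 4.6 0 0 0 0.3" --pt "0.05 -0.35 4.6 0 0 0 0.3" --pt "0.05 -0.35 4.6 0 0 0 -0.1" --pt "0.05 -0.35 4.6 0 0 0 -0.1" --pt "0.05 -0.35 4.6 0 0 0 -0.1" --grip_force 15

```text
time: 3.45
position: [0.4606, 0.2959, 0.0936]
eef_rot: [-0.0, 0.981, 0.196, 0.001]
force: [-0.3, 0.2, 0.6]
gripper_width: 0.455
grip_force: 0.0
```

```bash
python3 to.py .460,.2945,.092; python3 snap.py s3 scene 440 140 80 80 6; python3 to.py
```

```text
.460,.2945,.092 [-0.11  0.11  0.16]
[0.4606 0.2959 0.0936] [-1.000e-04  9.807e-01  1.956e-01  8.000e-04] [0.35 0.52 1.52 0.   1.1  1.53] t 3.45 w 0.4547937243268353
tcp px [473. 180.]Traceback (most recent call last):
  File "to.py", line 10, in <module>
    print(o["position"].round(4),o["eef_rot"].round(4),o["qpos"].round(2),"t",o["time"],"w",o["gripper_width"])
          ^
NameError: name 'o' is not defined. Did you mean: 'Ro'?
```

View pics/s3.png

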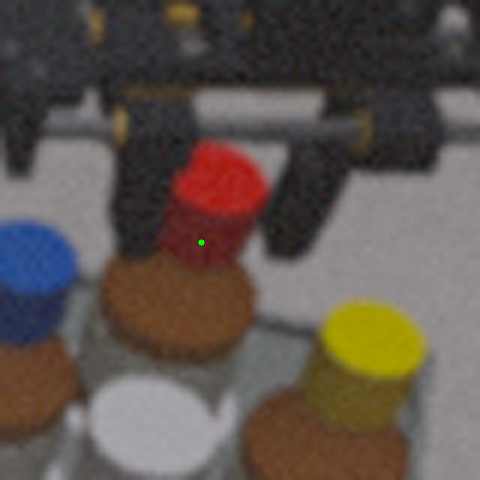

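The crop shows the red cap nearer the left finger, with about 5 mm of gap on the right. I shift about 2 mm along +tool y, then close.

>>> play_rows --pt "-0.15 0.2 0.1 0 0 0 -0.1" --pt "-0.15 0.2 0.1 0 0 0 -0.1" --pt "-0.15 0.2 0.1 0 0 0 -0.3" --pt "-0.15 0.2 0.1 0 0 0 -0.6" --pt "-0.15 0.2 0.1 0 0 0 -0.6" --pt "-0.15 0.2 0.1 0 0 0 -0.6" --pt "-0.15 0.2 0.1 0 0 0 -0.6" --grip_force 15

```text
time: 4.2
position: [0.4596, 0.2934, 0.0917]
eef_rot: [-0.0, 0.981, 0.196, -0.0]
force: [0.2, 0.6, 0.9]
gripper_width: 0.379
grip_force: 15.0
```

```bash
python3 to.py .534,-.350,.24 .484,-.210,.24 .616,-.217,.24
```

```text
.534,-.350,.24 [-17.82  62.27 -14.83]
.484,-.210,.24 [-17.07  47.42 -14.83]
.616,-.217,.24 [ -5.14  53.13 -14.83]
[0.4596 0.2934 0.0917] [-0.      0.9807  0.1957 -0.    ] [0.35 0.52 1.53 0.   1.09 1.53] t 4.2 w 0.37934942889736595
```

>>> play_rows --pt "0 0 -2 0 0 0 -0.6" --pt "0 0 -6 0 0 0 -0.6" --pt "0 0 -10 0 0 0 -0.6" --pt "0 0 -14 0 0 0 -0.6" --pt "-0.5 1.9 -15 0 0 0 -0.6" --pt "-1.6 5.8 -15 0 0 0 -0.6" --pt "-2.7 9.6 -15 0 0 0 -0.6" --pt "-3.8 13.5 -15 0 0 0 -0.6"

```text
time: 5.0
position: [0.476, 0.1528, 0.2416]
eef_rot: [0.0, 0.981, 0.196, -0.0]
force: [0.9, -0.2, -1.5]
gripper_width: 0.381
grip_force: 15.0
```

>>> play_rows --pt "-1.1 3.8 0 0 0 0 -0.6" --pt "-2.2 7.7 0 0 0 0 -0.6" --pt "-3.3 11.5 0 0 0 0 -0.6" --pt "-4.4 15.4 0 0 0 0 -0.6" --pt "-5.5 19.2 0 0 0 0 -0.6" --pt "-6.6 23.1 0 0 0 0 -0.6" --pt "-7.7 26.9 0 0 0 0 -0.6" --pt "-8.8 30.8 0 0 0 0 -0.6"

```text
time: 5.8
position: [0.513, -0.1657, 0.2415]
eef_rot: [-0.0, 0.981, 0.196, -0.0]
force: [-0.0, 0.9, -2.3]
gripper_width: 0.376
grip_force: 15.0
```

>>> play_rows --pt "-1.1 3.8 0 0 0 0 -0.6" --pt "-2.2 7.7 0 0 0 0 -0.6" --pt "-3.3 11.5 0 0 0 0 -0.6" --pt "-4.3 15 0 0 0 0 -0.6" --pt "-5 17.2 0 0 0 0 -0.6" --pt "-5.2 18 0 0 0 0 -0.6" --pt "-5.2 18 0 0 0 0 -0.6" --pt "-5.2 18 0 0 0 0 -0.6"

```text
time: 6.6
position: [0.5344, -0.3491, 0.2417]
eef_rot: [-0.0, 0.981, 0.196, -0.0]
force: [0.4, 1.0, -1.1]
gripper_width: 0.38
grip_force: 15.0
```

```bash
python3 to.py .534,-.350,.091
```

```text
.534,-.350,.091 [-0.07  0.08 15.07]
[ 0.5344 -0.3491  0.2417] [-4.000e-04  9.806e-01  1.960e-01 -1.000e-04] [-0.76  0.54  1.02  0.    1.58  0.41] t 6.6 w 0.38018796437358315
```

>>> play_rows --pt "-0.1 0.1 3 0 0 0 -0.6" --pt "-0.1 0.1 7 0 0 0 -0.6" --pt "-0.1 0.1 11 0 0 0 -0.6" --pt "-0.1 0.1 13 0 0 0 -0.6" --pt "-0.1 0.1 14.2 0 0 0 -0.6" --pt "-0.1 0.1 14.7 0 0 0 -0.6" --pt "-0.1 0.1 15 0 0 0 -0.6" --pt "-0.1 0.1 15.05 0 0 0 -0.6"

```text
time: 7.4
position: [0.5342, -0.3516, 0.0922]
eef_rot: [0.001, 0.981, 0.196, 0.0]
force: [-0.2, 0.6, -2.4]
gripper_width: 0.376
grip_force: 15.0
```

>>> play_rows --pt "0 0 0.05 0 0 0 -0.6" --pt "0 0 0.05 0 0 0 -0.6"

```text
time: 7.6
position: [0.5339, -0.3518, 0.0914]
eef_rot: [0.0, 0.981, 0.196, 0.0]
force: [0.1, 0.7, -2.2]
gripper_width: 0.38
grip_force: 15.0
```

>>> play_rows --pt "0 0 0.06 0 0 0 -0.6" --pt "0 0 0.1 0 0 0 -0.6" --pt "0 0 0.1 0 0 0 -0.6"

```text
time: 7.9
position: [0.534, -0.3517, 0.0907]
eef_rot: [0.001, 0.981, 0.196, 0.0]
force: [-1.1, 1.5, 5.1]
gripper_width: 0.382
grip_force: 15.0
```

>>> play_rows --pt "0 0 0 0 0 0 -0.1" --pt "0 0 0 0 0 0 0.3" --pt "0 0 0 0 0 0 0.3" --pt "0 0 -2 0 0 0 0.3" --pt "0 0 -6 0 0 0 0.3" --pt "0 0 -10 0 0 0 0.3" --pt "0 0 -14 0 0 0 0.3" --pt "0.3 -0.8 -15 0 0 0 0.3"

```text
time: 8.7
position: [0.5342, -0.3443, 0.2443]
eef_rot: [0.003, 0.981, 0.195, 0.002]
force: [0.8, 0.0, 0.7]
gripper_width: 0.652
grip_force: 0.0
```

>>> play_rows --pt "1.5 -3.9 0 0 0 0 0.3" --pt "3.2 -8.4 0 0 0 0 0.3" --pt "4.9 -12.9 0 0 0 0 0.3" --pt "6.6 -17.4 0 0 0 0 0.3" --pt "8.3 -21.9 0 0 0 0 0.3" --pt "10 -26.4 0 0 0 0 0.3" --pt "11.7 -30.9 0 0 0 0 0.3" --pt "13.4 -35.4 0 0 0 0 0.3"

```text
time: 9.5
position: [0.5205, 0.0374, 0.2389]
eef_rot: [-0.0, 0.981, 0.196, -0.001]
force: [0.9, 0.3, 0.3]
gripper_width: 0.653
grip_force: 0.0
```

>>> play_rows --pt "1.7 -4.5 0 0 0 0 0.3" --pt "3.4 -9 0 0 0 0 0.3" --pt "5.1 -13.5 0 0 0 0 0.3" --pt "6.8 -18 0 0 0 0 0.3" --pt "8.5 -22.5 0 0 0 0 0.3" --pt "10 -26.5 0 0 0 0 0.3" --pt "11.3 -30 0 0 0 0 0.3" --pt "11.3 -30 0 0 0 0 0.3"

```text
time: 10.3
position: [0.5091, 0.3595, 0.2381]
eef_rot: [-0.0, 0.98, 0.198, -0.001]
force: [-0.5, -0.6, -0.8]
gripper_width: 0.648
grip_force: 0.0
```

```bash
python3 to.py .5115,.3555,.0917; python3 - <<'E'
from m import *
f=env.grab_frame("top");g0=np.load("top0.npy",allow_pickle=True).item()
print("top red now",[ray(f,*c,.122)[:2].round(4) for i,s,c,m in blobs(f,"red") if c[0]>300 and c[1]<300])
f=env.grab_frame("scene");np.save("s4.npy",f,allow_pickle=True)
print([(c.round(1),ray(f,*c,.122)[:2].round(4),ray(f,*c,.004)[:2].round(4),np.median(cloud(f)[m][:,2]).round(3)) for i,s,c,m in blobs(f,"red") if c[0]<420])
E
```

```text
.5115,.3555,.0917 [ 0.09  0.47 14.63]
[0.5091 0.3595 0.2381] [-2.000e-04  9.802e-01  1.979e-01 -1.000e-03] [0.42 0.51 1.08 0.   1.55 1.6 ] t 10.3 w 0.6481519010698509
top red now [array([ 0.5217, -0.3287])]
[(array([197. , 118.4]), array([ 0.5492, -0.3323]), array([ 0.441 , -0.4374]), np.float64(0.114)), (array([204.4, 152.9]), array([ 0.6395, -0.2516]), array([ 0.5467, -0.3428]), np.float64(0.004))]
```

>>> play_rows --pt "0 0 3 0 0 0 0.3" --pt "0 0 7 0 0 0 0.3" --pt "0 0 10 0 0 0 0.3" --pt "0 0 10 0 0 0 0.3" --pt "0 0 10 0 0 0 0.3"

```text
time: 10.9
position: [0.5111, 0.3549, 0.1406]
eef_rot: [0.0, 0.981, 0.195, 0.0]
force: [-0.1, 0.2, 1.2]
gripper_width: 0.654
grip_force: 0.0
```

```bash
python3 to.py .5115,.3555,.0917
```

```text
.5115,.3555,.0917 [ 0.06 -0.04  4.89]
[0.5111 0.3549 0.1406] [0.000e+00 9.808e-01 1.950e-01 1.000e-04] [ 0.42  0.59  1.24 -0.    1.32  1.6 ] t 10.9 w 0.6536901654387574
```

>>> play_rows --pt "0 0 2 0 0 0 0.3" --pt "0 0 4 0 0 0 0.3" --pt "0 0 4.9 0 0 0 0.3" --pt "0 0 4.9 0 0 0 -0.1" --pt "0 0 4.9 0 0 0 -0.1" --pt "0 0 4.9 0 0 0 -0.1"

```text
time: 11.5
position: [0.5112, 0.3559, 0.0922]
eef_rot: [-0.0, 0.981, 0.196, 0.001]
force: [-0.2, -0.1, -0.2]
gripper_width: 0.453
grip_force: 0.0
```

```bash
python3 snap.py s5 scene 460 150 80 80 6
```

```text
tcp px [497.4 206.2]
```

View pics/s5.png

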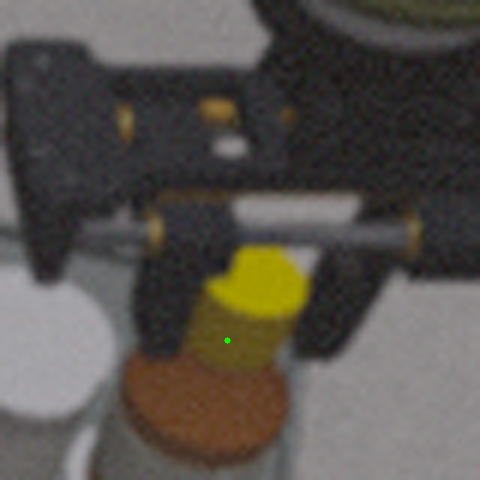

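In this crop the yellow cap sits centred between the fingers, allowing for the pad-edge perspective. Closing and carrying it over.

>>> play_rows --pt "0 0 0 0 0 0 -0.3" --pt "0 0 0 0 0 0 -0.6" --pt "0 0 0 0 0 0 -0.6" --pt "0 0 0 0 0 0 -0.6" --pt "0 0 0 0 0 0 -0.6"

```text
time: 12.05
position: [0.5109, 0.3557, 0.0914]
eef_rot: [-0.0, 0.981, 0.196, 0.001]
force: [-0.7, -1.2, 6.1]
gripper_width: 0.38
grip_force: 15.0
```

>>> play_rows --pt "0 0 -2 0 0 0 -0.6" --pt "0 0 -6 0 0 0 -0.6" --pt "0 0 -10 0 0 0 -0.6" --pt "0 0 -14 0 0 0 -0.6" --pt "-0.9 1.8 -15 0 0 0 -0.6" --pt "-2.6 5.4 -15 0 0 0 -0.6" --pt "-4.3 9 -15 0 0 0 -0.6" --pt "-6 12.6 -15 0 0 0 -0.6"

```text
time: 12.85
position: [0.5023, 0.2141, 0.239]
eef_rot: [0.0, 0.981, 0.196, -0.002]
force: [0.6, -0.9, -1.7]
gripper_width: 0.382
grip_force: 15.0
```

>>> play_rows --pt "-1.7 3.6 0 0 0 0 -0.6" --pt "-3.4 7.2 0 0 0 0 -0.6" --pt "-5.1 10.8 0 0 0 0 -0.6" --pt "-6.8 14.5 0 0 0 0 -0.6" --pt "-8.5 18.1 0 0 0 0 -0.6" --pt "-10.2 21.7 0 0 0 0 -0.6" --pt "-11.9 25.3 0 0 0 0 -0.6" --pt "-13.5 28.5 0 0 0 0 -0.6"

```text
time: 13.65
position: [0.4867, -0.1007, 0.2392]
eef_rot: [-0.001, 0.981, 0.195, -0.001]
force: [0.5, 0.7, -2.6]
gripper_width: 0.38
grip_force: 15.0
```

>>> play_rows --pt "-1.7 3.6 0 0 0 0 -0.6" --pt "-3.3 7 0 0 0 0 -0.6" --pt "-4.3 9.3 0 0 0 0 -0.6" --pt "-4.7 10.1 0 0 0 0 -0.6" --pt "-4.7 10.1 4 0 0 0 -0.6" --pt "-4.7 10.1 8 0 0 0 -0.6" --pt "-4.7 10.1 11 0 0 0 -0.6" --pt "-4.7 10.1 13 0 0 0 -0.6"

```text
time: 14.45
position: [0.4819, -0.2086, 0.1078]
eef_rot: [-0.002, 0.981, 0.196, -0.002]
force: [-0.2, -0.0, -1.5]
gripper_width: 0.382
grip_force: 15.0
```

>>> play_rows --pt "0 0 0.6 0 0 0 -0.6" --pt "0 0 1.2 0 0 0 -0.6" --pt "0 0 1.7 0 0 0 -0.6" --pt "0 0 1.9 0 0 0 -0.6" --pt "0 0 1.95 0 0 0 -0.6" --pt "0 0 1.95 0 0 0 -0.6"

```text
time: 15.05
position: [0.4837, -0.2101, 0.0917]
eef_rot: [0.0, 0.981, 0.196, 0.0]
force: [-0.3, 0.3, -2.4]
gripper_width: 0.381
grip_force: 15.0
```

>>> play_rows --pt "0 0 0.05 0 0 0 -0.6" --pt "0 0 0.1 0 0 0 -0.6" --pt "0 0 0.12 0 0 0 -0.6" --pt "0 0 0.12 0 0 0 -0.6"

```text
time: 15.45
position: [0.4837, -0.2102, 0.0905]
eef_rot: [0.0, 0.981, 0.196, 0.0]
force: [-0.6, -0.6, 2.7]
gripper_width: 0.376
grip_force: 15.0
```

>>> play_rows --pt "0 0 0 0 0 0 -0.1" --pt "0 0 0 0 0 0 0.3" --pt "0 0 0 0 0 0 0.3" --pt "0 0 -2 0 0 0 0.3" --pt "0 0 -6 0 0 0 0.3" --pt "0 0 -10 0 0 0 0.3" --pt "0 0 -14 0 0 0 0.3" --pt "0.9 -1.8 -15 0 0 0 0.3"

```text
time: 16.25
position: [0.486, -0.1917, 0.2441]
eef_rot: [0.003, 0.981, 0.195, 0.003]
force: [-0.4, 0.7, -1.1]
gripper_width: 0.651
grip_force: 0.0
```

>>> play_rows --pt "2 -3.9 0 0 0 0 0.3" --pt "4 -7.8 0 0 0 0 0.3" --pt "6 -11.7 0 0 0 0 0.3" --pt "8 -15.6 0 0 0 0 0.3" --pt "10 -19.5 0 0 0 0 0.3" --pt "12 -23.4 0 0 0 0 0.3" --pt "14 -27.3 0 0 0 0 0.3" --pt "16.1 -31.3 0 0 0 0 0.3"

```text
time: 17.05
position: [0.5134, 0.1627, 0.2401]
eef_rot: [0.0, 0.981, 0.196, 0.0]
force: [0.6, 0.4, 0.0]
gripper_width: 0.648
grip_force: 0.0
```

>>> play_rows --pt "2 -3.9 0 0 0 0 0.3" --pt "3.4 -6.6 0 0 0 0 0.3" --pt "3.9 -7.5 0 0 0 0 0.3" --pt "3.9 -7.5 4 0 0 0 0.3" --pt "3.9 -7.5 8 0 0 0 0.3" --pt "3.9 -7.5 10 0 0 0 0.3" --pt "3.9 -7.5 10 0 0 0 0.3" --pt "3.9 -7.5 10 0 0 0 0.3"

```text
time: 17.85
position: [0.5214, 0.2446, 0.1409]
eef_rot: [0.0, 0.981, 0.195, 0.0]
force: [0.7, 0.7, 0.5]
gripper_width: 0.651
grip_force: 0.0
```

```bash
python3 to.py .521,.245,.0915;python3 snap.py s6 scene 400 130 110 100 6
```

```text
.521,.245,.0915 [-0.02 -0.05  4.94]
[0.5214 0.2446 0.1409] [0.000e+00 9.807e-01 1.953e-01 4.000e-04] [ 0.23  0.51  1.38 -0.    1.25  1.41] t 17.85 w 0.6510064428471659
tcp px [446.3 176.9]
```

View pics/s6.png

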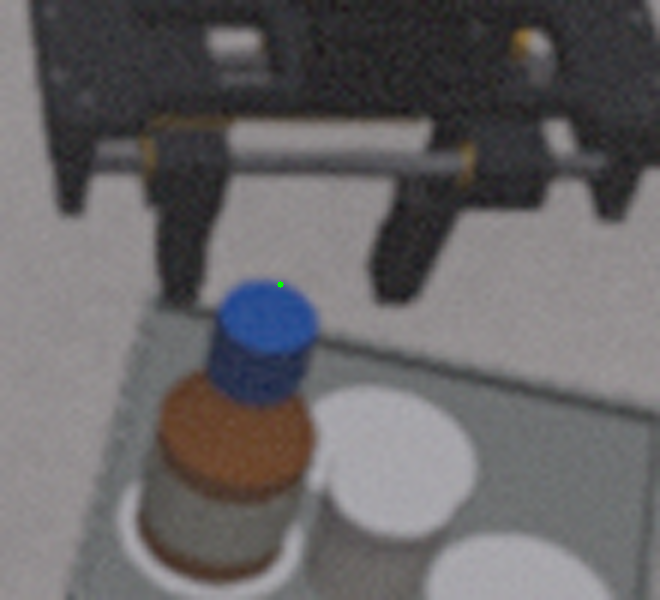

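The blue cap top is at (444.2,182.5), which gives (.520,.244), so the gripper is within 1.5 mm. Descending to grip.

>>> play_rows --pt "-0.1 0.05 2 0 0 0 0.3" --pt "-0.1 0.05 4 0 0 0 0.3" --pt "-0.1 0.05 4.9 0 0 0 0.3" --pt "-0.1 0.05 4.9 0 0 0 0" --pt "-0.1 0.05 4.9 0 0 0 -0.2" --pt "-0.1 0.05 4.9 0 0 0 -0.6" --pt "-0.1 0.05 4.9 0 0 0 -0.6" --pt "-0.1 0.05 4.9 0 0 0 -0.6"

```text
time: 18.7
position: [0.5208, 0.2443, 0.0921]
eef_rot: [0.0, 0.981, 0.196, 0.001]
force: [1.0, -1.7, 6.1]
gripper_width: 0.38
grip_force: 15.0
```

>>> play_rows --pt "0 0 0 0 0 0 -0.6" --pt "0 0 0 0 0 0 -0.6"

```text
time: 18.9
position: [0.5208, 0.2443, 0.0921]
eef_rot: [0.0, 0.981, 0.196, 0.001]
force: [-0.1, -1.4, 6.0]
gripper_width: 0.381
grip_force: 15.0
```

```bash
python3 to.py .616,-.217,.24
```

```text
.616,-.217,.24 [ -8.87  46.26 -14.78]
[0.5208 0.2443 0.0921] [1.000e-04 9.807e-01 1.956e-01 1.200e-03] [ 0.23  0.57  1.44 -0.    1.13  1.41] t 18.9 w 0.3808733752696714
```

>>> play_rows --pt "0 0 -2 0 0 0 -0.6" --pt "0 0 -6 0 0 0 -0.6" --pt "0 0 -10 0 0 0 -0.6" --pt "0 0 -14 0 0 0 -0.6" --pt "-0.4 2 -15 0 0 0 -0.6" --pt "-1.1 5.9 -15 0 0 0 -0.6" --pt "-1.9 9.8 -15 0 0 0 -0.6" --pt "-2.6 13.7 -15 0 0 0 -0.6"

```text
time: 19.7
position: [0.5484, 0.1066, 0.241]
eef_rot: [-0.0, 0.981, 0.196, -0.0]
force: [0.6, 0.1, -1.9]
gripper_width: 0.383
grip_force: 15.0
```

>>> play_rows --pt "-0.7 3.8 0 0 0 0 -0.6" --pt "-1.4 7.6 0 0 0 0 -0.6" --pt "-2.1 11.4 0 0 0 0 -0.6" --pt "-2.8 15.2 0 0 0 0 -0.6" --pt "-3.5 19 0 0 0 0 -0.6" --pt "-4.2 22.6 0 0 0 0 -0.6" --pt "-4.9 25.8 0 0 0 0 -0.6" --pt "-5.5 28.5 0 0 0 0 -0.6"

```text
time: 20.5
position: [0.6071, -0.1782, 0.2406]
eef_rot: [-0.0, 0.981, 0.195, -0.0]
force: [0.6, -0.3, -1.2]
gripper_width: 0.382
grip_force: 15.0
```

>>> play_rows --pt "-0.5 2.5 0 0 0 0 -0.6" --pt "-0.8 4.1 0 0 0 0 -0.6" --pt "-0.8 4.1 0 0 0 0 -0.6" --pt "-0.8 4.1 4 0 0 0 -0.6" --pt "-0.8 4.1 8 0 0 0 -0.6" --pt "-0.8 4.1 11 0 0 0 -0.6" --pt "-0.8 4.1 13 0 0 0 -0.6" --pt "-0.8 4.1 14 0 0 0 -0.6"

```text
time: 21.3
position: [0.6149, -0.2156, 0.0992]
eef_rot: [-0.001, 0.981, 0.196, -0.001]
force: [0.1, 0.2, -1.5]
gripper_width: 0.382
grip_force: 15.0
```

>>> play_rows --pt "0 0 0.4 0 0 0 -0.6" --pt "0 0 0.8 0 0 0 -0.6" --pt "0 0 0.95 0 0 0 -0.6" --pt "0 0 1 0 0 0 -0.6" --pt "0 0 1 0 0 0 -0.6"

```text
time: 21.8
position: [0.6157, -0.2175, 0.0916]
eef_rot: [0.0, 0.981, 0.196, 0.0]
force: [0.7, 0.2, -1.0]
gripper_width: 0.381
grip_force: 15.0
```

>>> play_rows --pt "0 0 0.05 0 0 0 -0.6" --pt "0 0 0.1 0 0 0 -0.6" --pt "0 0 0.1 0 0 0 -0.6"

```text
time: 22.1
position: [0.6159, -0.2178, 0.0912]
eef_rot: [0.001, 0.981, 0.196, 0.001]
force: [-2.2, 0.2, 4.0]
gripper_width: 0.377
grip_force: 15.0
```

>>> play_rows --pt "0 0 0 0 0 0 -0.1" --pt "0 0 0 0 0 0 0.3" --pt "0 0 0 0 0 0 0.3" --pt "0 0 -2 0 0 0 0.3" --pt "0 0 -6 0 0 0 0.3" --pt "0 0 -10 0 0 0 0.3" --pt "0 0 -14 0 0 0 0.3" --pt "-0.5 -1.4 -15 0 0 0 0.3"

```text
time: 22.9
position: [0.6068, -0.2076, 0.2444]
eef_rot: [0.003, 0.981, 0.195, 0.003]
force: [-0.1, 0.8, -0.2]
gripper_width: 0.65
grip_force: 0.0
```

>>> play_rows --pt "-1.4 -4 0 0 0 0 0.3" --pt "-2.9 -8.2 0 0 0 0 0.3" --pt "-4.4 -12.4 0 0 0 0 0.3" --pt "-5.9 -16.6 0 0 0 0 0.3" --pt "-7.4 -21 0 0 0 0 0.3" --pt "-8.5 -24 0 0 0 0 0.7" --pt "-9.2 -26 0 0 0 0 0.7" --pt "-9.2 -26 0 0 0 0 0.7"

```text
time: 23.7
position: [0.4194, -0.0001, 0.2404]
eef_rot: [-0.0, 0.98, 0.197, 0.0]
force: [0.2, -1.1, 0.0]
gripper_width: 0.849
grip_force: 0.0
```

```bash
cat > c.py <<'E'
from h import *
F={n:env.grab_frame(n) for n in("scene","top")}
for n in F: np.save(n+"7.npy",F[n],allow_pickle=True)
s=F["scene"]["img"];t=F["top"]["img"]
r=lambda im,x,y,w,h:cv2.resize(im[y:y+h,x:x+w],(400,300),interpolation=cv2.INTER_CUBIC)
cv2.imwrite("pics/s7.png",np.vstack([np.hstack([r(s,300,130,240,180),r(s,410,170,120,90)]),np.hstack([r(s,170,90,120,120*3//4+30) if 0 else r(s,160,90,160,120),r(t,150,170,200,150)])]))
E
python3 c.py
```

```text
(no output)
```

View pics/s7.png

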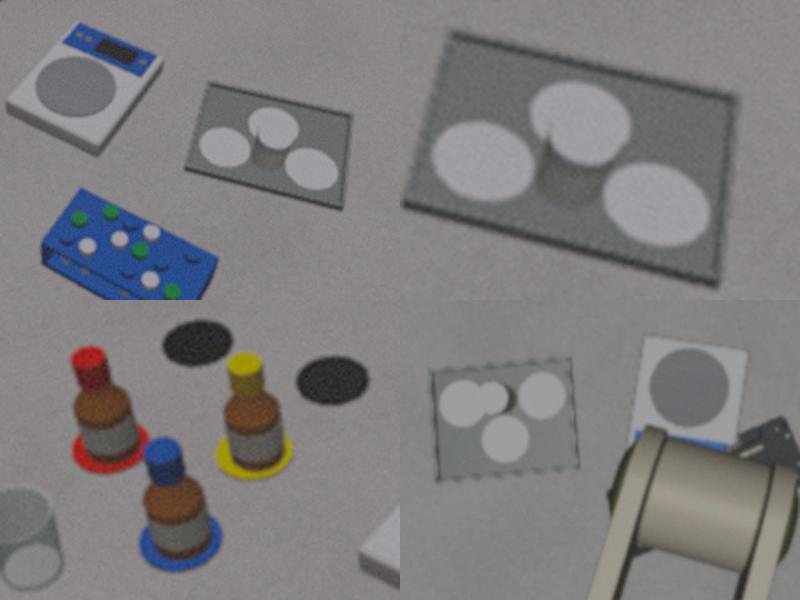

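All three bottles stand upright on their own coasters. The tray shows the three white marks and the jar, at scene pixels around (465,210). Next I measure the marks, jar and pan.

```bash
cat > d.py <<'E'
from h import *
F={n:np.load(n+"7.npy",allow_pickle=True).item() for n in("scene","top")}
def ell(n,seed,z,tol=16,show=True):
    f=F[n];g=cv2.GaussianBlur(cv2.cvtColor(f["img"],cv2.COLOR_BGR2GRAY),(3,3),0)
    m=np.zeros((402,642),np.uint8);cv2.floodFill(g,m,seed,255,tol,tol,4|cv2.FLOODFILL_MASK_ONLY|cv2.FLOODFILL_FIXED_RANGE|(1<<8))
    m=cv2.morphologyEx(m[1:-1,1:-1],cv2.MORPH_OPEN,np.ones((3,3)))
    ct=max(cv2.findContours(m,0,1)[0],key=cv2.contourArea);e=cv2.fitEllipse(cv2.convexHull(ct))
    print(n,seed,np.round(e[0],1),np.round(e[1],1),"->",ray(f,*e[0],z)[:2].round(4))
for s,z in(((434,218),.005),((487,231),.005),((464,207),.055),((345,182),.045)): ell("scene",s,z)
for s,z in(((181,221),.005),((221,218),.005),((202,240),.005),((197,219),.055),((294,213),.045)): ell("top",s,z)
E
python3 d.py; python3 to.py .515,.300,.15
```

```text
scene (434, 218) [434.4 218.1] [22.1 29.7] -> [0.5191 0.2442]
scene (487, 231) [486.4 231. ] [22.5 31.4] -> [0.5089 0.3558]
scene (464, 207) [463.7 206.1] [22.  29.4] -> [0.5044 0.2946]
scene (345, 182) [345.1 181.8] [36.3 47.7] -> [0.5314 0.0348]
top (181, 221) [185.5 220.3] [23.  33.5] -> [0.5109 0.3424]
top (221, 218) [220.5 217.4] [22.7 23. ] -> [0.5186 0.2435]
top (202, 240) [202.3 239.2] [22.6 22.9] -> [0.4573 0.2938]
top (197, 219) [185.7 220.3] [23.8 33.1] -> [0.5097 0.325 ]
top (294, 213) [294.2 213.5] [38.3 38.6] -> [0.5268 0.0323]
.515,.300,.15 [ 20.25 -24.27   9.03]
[ 0.4212 -0.0018  0.2403] [3.000e-04 9.806e-01 1.959e-01 4.000e-04] [-0.29  0.15  1.62 -0.    1.37  0.89] t 23.8 w 0.8508791407993527
```

>>> play_rows --pt "2.5 -3 0 0 0 0 0.7" --pt "5.3 -6.3 0 0 0 0 0.7" --pt "8.3 -9.9 0 0 0 0 0.7" --pt "11.3 -13.5 0 0 0 0 0.7" --pt "14.3 -17 0 0 0 0 0.7" --pt "17.3 -20.6 0 0 0 0 0.7" --pt "19.4 -23.1 0 0 0 0 0.7" --pt "20.3 -24.2 0 0 0 0 0.7"

```text
time: 24.6
position: [0.517, 0.3018, 0.2388]
eef_rot: [-0.0, 0.981, 0.196, -0.0]
force: [-0.9, -0.2, 0.0]
gripper_width: 0.847
grip_force: 0.0
```

>>> play_rows --pt "0 0 3 0 0 0 0.7" --pt "0 0 7 0 0 0 0.7" --pt "0 0 11 0 0 0 0.7" --pt "0 0 14 0 0 0 0.7" --pt "0 0 16 0 0 0 0.7" --pt "0 0 16 0 0 0 0.7"

```text
time: 25.2
position: [0.5153, 0.2987, 0.0767]
eef_rot: [0.0, 0.981, 0.195, -0.003]
force: [0.7, -0.6, -0.6]
gripper_width: 0.851
grip_force: 0.0
```

```bash
python3 to.py .516,.2995,.028;python3 snap.py s8 scene 420 150 100 90 6
```

```text
.516,.2995,.028 [ 0.13 -0.05  4.87]
[0.5153 0.2987 0.0767] [ 4.000e-04  9.808e-01  1.951e-01 -2.900e-03] [ 0.33  0.62  1.39 -0.    1.14  1.5 ] t 25.2 w 0.8507608955490386
tcp px [467.1 203.5]
```

View pics/s8.png

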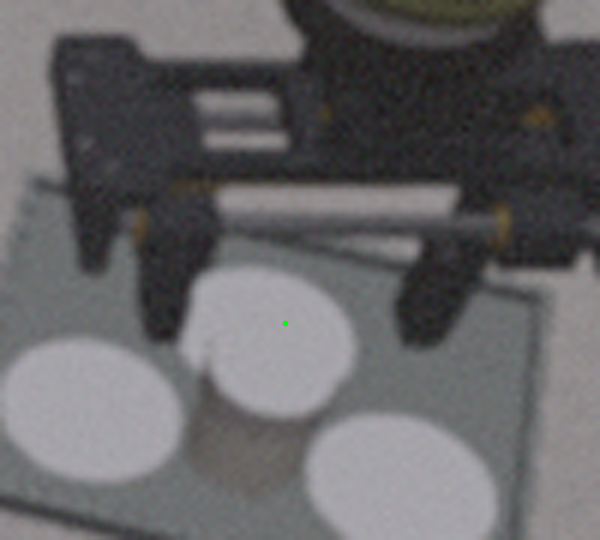

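The jar lid is around crop (272,367) with a finger on each side. I descend and grip gently.

>>> play_rows --pt "0.05 0 2 0 0 0 0.7" --pt "0.05 0 4 0 0 0 0.7" --pt "0.05 0 4.9 0 0 0 0.5" --pt "0.05 0 4.9 0 0 0 0.3" --pt "0.05 0 4.9 0 0 0 0.1" --pt "0.05 0 4.9 0 0 0 -0.3" --pt "0.05 0 4.9 0 0 0 -0.3" --pt "0.05 0 4.9 0 0 0 -0.3" --grip_force 12

```text
time: 26.05
position: [0.5167, 0.3001, 0.0323]
eef_rot: [-0.0, 0.981, 0.196, 0.001]
force: [0.8, -1.1, 7.3]
gripper_width: 0.502
grip_force: 12.0
```

```bash
python3 to.py .531,.0345,.17
```

```text
.531,.0345,.17 [ -8.83  25.08 -13.79]
[0.5167 0.3001 0.0323] [-1.000e-04  9.807e-01  1.957e-01  1.300e-03] [ 0.33  0.67  1.43 -0.    1.03  1.51] t 26.05 w 0.5021025547535609
```

>>> play_rows --pt "0 0 -2 0 0 0 -0.3" --pt "0 0 -6 0 0 0 -0.3" --pt "0 0 -10 0 0 0 -0.3" --pt "0 0 -14 0 0 0 -0.3" --pt "-0.7 1.9 -14 0 0 0 -0.3" --pt "-1.8 5.2 -14 0 0 0 -0.3" --pt "-3 8.5 -14 0 0 0 -0.3" --pt "-4.1 11.8 -14 0 0 0 -0.3"

```text
time: 26.85
position: [0.5228, 0.1741, 0.171]
eef_rot: [-0.0, 0.981, 0.196, -0.0]
force: [1.2, -0.9, -1.0]
gripper_width: 0.505
grip_force: 12.0
```

>>> play_rows --pt "-1.2 3.3 0 0 0 0 -0.3" --pt "-2.4 6.6 0 0 0 0 -0.3" --pt "-3.5 9.9 0 0 0 0 -0.3" --pt "-4.4 12.5 0 0 0 0 -0.3" --pt "-4.7 13.3 0 0 0 0 -0.3" --pt "-4.7 13.3 0 0 0 0 -0.3" --pt "-4.7 13.3 0 0 0 0 -0.3"

```text
time: 27.55
position: [0.5307, 0.0353, 0.171]
eef_rot: [-0.0, 0.981, 0.196, -0.0]
force: [0.7, 1.1, -2.6]
gripper_width: 0.505
grip_force: 12.0
```

```bash
python3 to.py .531,.0345,.075;python3 snap.py s9 scene 295 110 120 110 6
```

```text
.531,.0345,.075 [-0.    0.09  9.6 ]
[0.5307 0.0353 0.171 ] [-3.000e-04  9.806e-01  1.959e-01 -1.000e-04] [-0.16  0.41  1.46  0.    1.27  1.02] t 27.55 w 0.5051160224363319
tcp px [347.  140.4]
```

View pics/s9.png

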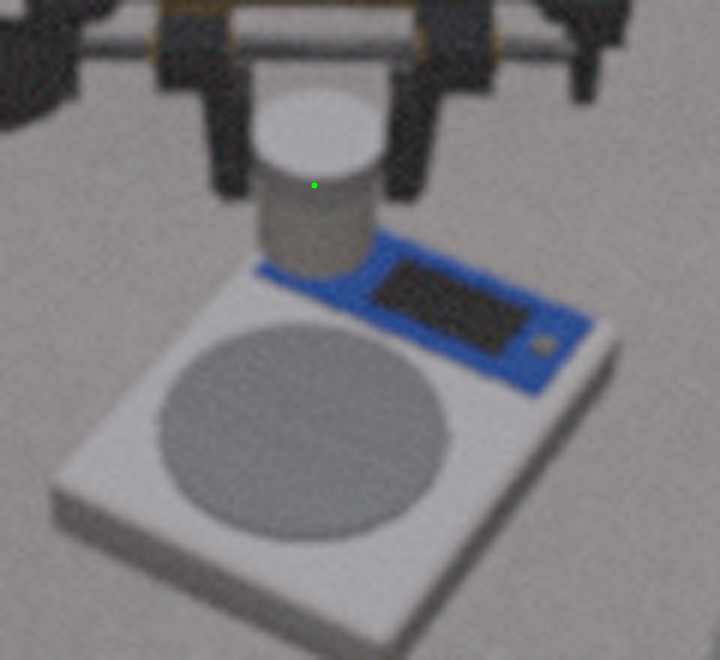

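The jar hangs upright between the fingers over the pan (pan centre at crop 303,432). Lowering it slowly.

>>> play_rows --pt "0 0.05 3 0 0 0 -0.3" --pt "0 0.05 6 0 0 0 -0.3" --pt "0 0.05 8 0 0 0 -0.3" --pt "0 0.05 9 0 0 0 -0.3" --pt "0 0.05 9.4 0 0 0 -0.3" --pt "0 0.05 9.5 0 0 0 -0.3" --pt "0 0.05 9.5 0 0 0 -0.3" --pt "0 0.05 9.5 0 0 0 -0.3"

```text
time: 28.4
position: [0.5316, 0.0339, 0.0769]
eef_rot: [0.0, 0.981, 0.196, 0.001]
force: [-0.3, 0.4, -0.8]
gripper_width: 0.508
grip_force: 12.0
```

>>> play_rows --pt "0 0 0.1 0 0 0 -0.3" --pt "0 0 0.2 0 0 0 -0.3" --pt "0 0 0.25 0 0 0 -0.3" --pt "0 0 0.25 0 0 0 -0.3"

```text
time: 28.8
position: [0.5311, 0.0339, 0.0735]
eef_rot: [-0.0, 0.981, 0.196, -0.0]
force: [-0.1, 0.5, -1.7]
gripper_width: 0.501
grip_force: 12.0
```

>>> play_rows --pt "0 0 0.06 0 0 0 -0.3" --pt "0 0 0.12 0 0 0 -0.3" --pt "0 0 0.15 0 0 0 -0.3" --pt "0 0 0.15 0 0 0 -0.3"

```text
time: 29.2
position: [0.5311, 0.0339, 0.0723]
eef_rot: [0.0, 0.981, 0.196, 0.0]
force: [-0.3, 0.2, 2.4]
gripper_width: 0.503
grip_force: 12.0
```

The jar has touched down (force +2.4 N). I release it, lift off, and fetch the blue bottle first.

>>> play_rows --pt "0 0 0 0 0 0 0.2" --pt "0 0 0 0 0 0 0.4" --pt "0 0 0 0 0 0 0.4" --pt "0 0 -2 0 0 0 0.4" --pt "0 0 -6 0 0 0 0.4" --pt "0 0 -10 0 0 0 0.4" --pt "0 0 -14 0 0 0 0.4" --pt "0 0 -16.8 0 0 0 0.3"

```text
time: 30.0
position: [0.5314, 0.0339, 0.2428]
eef_rot: [0.001, 0.981, 0.196, 0.001]
force: [0.4, 0.4, 0.6]
gripper_width: 0.653
grip_force: 0.0
```

>>> play_rows --pt "-0.2 3 0 0 0 0 0.3" --pt "-0.5 7 0 0 0 0 0.3" --pt "-0.8 11 0 0 0 0 0.3" --pt "-1.1 15.2 0 0 0 0 0.3" --pt "-1.4 19.5 0 0 0 0 0.3" --pt "-1.6 23.5 0 0 0 0 0.3" --pt "-1.8 26.5 0 0 0 0 0.3" --pt "-1.8 26.5 0 0 0 0 0.3"

```text
time: 30.8
position: [0.6165, -0.2212, 0.2387]
eef_rot: [-0.0, 0.981, 0.194, -0.0]
force: [-0.1, 1.0, 0.1]
gripper_width: 0.649
grip_force: 0.0
```

>>> play_rows --pt "0 0 4 0 0 0 0.3" --pt "0 0 8 0 0 0 0.3" --pt "0 0 10 0 0 0 0.3" --pt "0 0 10 0 0 0 0.3" --pt "0 0 10 0 0 0 0.3"

```text
time: 31.3
position: [0.6165, -0.2173, 0.1411]
eef_rot: [0.0, 0.981, 0.196, 0.0]
force: [0.2, 0.2, 0.7]
gripper_width: 0.649
grip_force: 0.0
```

```bash
python3 to.py .6159,-.2178,.0912; python3 c.py
```

```text
.6159,-.2178,.0912 [-0.08  0.02  4.99]
[ 0.6165 -0.2173  0.1411] [3.000e-04 9.806e-01 1.959e-01 4.000e-04] [-0.52  0.64  1.13  0.    1.37  0.66] t 31.3 w 0.649105809229977
```

View pics/s7.png

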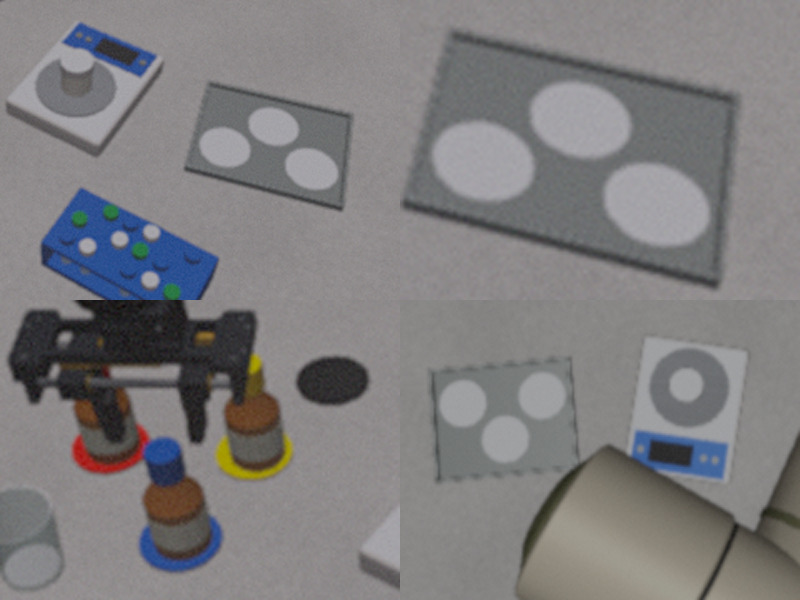

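The jar stands upright on the middle of the pan, and all three marks are clear. I re-measure the marks and grip the blue bottle.

```bash
sed -i '/^for s,z/d' d.py; cat >> d.py <<'E'
for s in((434,218),(487,231),(464,207)): ell("scene",s,.005)
for s in((181,221),(221,218),(202,240)): ell("top",s,.005)
E
python3 d.py
```

```text
scene (434, 218) [434.5 218. ] [21.8 29.7] -> [0.5189 0.2442]
scene (487, 231) [486.4 231. ] [22.5 31.4] -> [0.5089 0.3558]
scene (464, 207) [463.7 205.5] [20.8 29.4] -> [0.458 0.295]
top (181, 221) [181.  221.3] [22.2 22.9] -> [0.5081 0.3549]
top (221, 218) [220.5 217.4] [22.7 23. ] -> [0.5186 0.2435]
top (202, 240) [202.2 239.2] [22.8 23.2] -> [0.4574 0.2941]
```

>>> play_rows --pt "-0.05 0 2 0 0 0 0.3" --pt "-0.05 0 4 0 0 0 0.3" --pt "-0.05 0 4.95 0 0 0 0.3" --pt "-0.05 0 4.95 0 0 0 0.1" --pt "-0.05 0 4.95 0 0 0 -0.2" --pt "-0.05 0 4.95 0 0 0 -0.6" --pt "-0.05 0 4.95 0 0 0 -0.6" --pt "-0.05 0 4.95 0 0 0 -0.6" --grip_force 15

```text
time: 32.2
position: [0.6162, -0.2181, 0.0918]
eef_rot: [0.001, 0.981, 0.196, 0.001]
force: [-1.0, 1.3, 6.3]
gripper_width: 0.378
grip_force: 15.0
```

>>> play_rows --pt "0 0 0 0 0 0 -0.6" --pt "0 0 0 0 0 0 -0.6"

```text
time: 32.4
position: [0.6162, -0.2181, 0.0918]
eef_rot: [0.001, 0.981, 0.196, 0.001]
force: [0.0, 0.8, 5.9]
gripper_width: 0.383
grip_force: 15.0
```

>>> play_rows --pt "0 0 -2 0 0 0 -0.6" --pt "0 0 -6 0 0 0 -0.6" --pt "0 0 -10 0 0 0 -0.6" --pt "0 0 -14 0 0 0 -0.6" --pt "0.4 -2 -15 0 0 0 -0.6" --pt "1.1 -5.9 -15 0 0 0 -0.6" --pt "1.9 -9.8 -15 0 0 0 -0.6" --pt "2.6 -13.7 -15 0 0 0 -0.6"

```text
time: 33.2
position: [0.5859, -0.0792, 0.2392]
eef_rot: [-0.001, 0.981, 0.196, -0.001]
force: [-0.0, 0.2, -1.6]
gripper_width: 0.384
grip_force: 15.0
```

>>> play_rows --pt "0.7 -3.8 0 0 0 0 -0.6" --pt "1.4 -7.6 0 0 0 0 -0.6" --pt "2.1 -11.4 0 0 0 0 -0.6" --pt "2.8 -15.2 0 0 0 0 -0.6" --pt "3.5 -19 0 0 0 0 -0.6" --pt "4.2 -22.6 0 0 0 0 -0.6" --pt "4.9 -25.8 0 0 0 0 -0.6" --pt "5.5 -28.5 0 0 0 0 -0.6"

```text
time: 34.0
position: [0.5269, 0.2051, 0.2394]
eef_rot: [-0.0, 0.981, 0.196, -0.001]
force: [-0.2, -0.3, -1.8]
gripper_width: 0.381
grip_force: 15.0
```

>>> play_rows --pt "0.5 -2.5 0 0 0 0 -0.6" --pt "0.8 -4.1 0 0 0 0 -0.6" --pt "0.8 -4.1 0 0 0 0 -0.6" --pt "0.8 -4.1 4 0 0 0 -0.6" --pt "0.8 -4.1 8 0 0 0 -0.6" --pt "0.8 -4.1 11 0 0 0 -0.6" --pt "0.8 -4.1 13 0 0 0 -0.6" --pt "0.8 -4.1 13 0 0 0 -0.6"

```text
time: 34.8
position: [0.5189, 0.2426, 0.1077]
eef_rot: [0.0, 0.981, 0.195, -0.003]
force: [-0.1, 0.3, -1.4]
gripper_width: 0.379
grip_force: 15.0
```

```bash
python3 to.py .521,.2441,.0935
```

```text
.521,.2441,.0935 [ 0.26 -0.06  1.42]
[0.5189 0.2426 0.1077] [ 2.000e-04  9.808e-01  1.952e-01 -3.100e-03] [ 0.23  0.55  1.42 -0.    1.18  1.41] t 34.8 w 0.37895501717428065
```

>>> play_rows --pt "0 0 0.5 0 0 0 -0.6" --pt "0 0 1 0 0 0 -0.6" --pt "0 0 1.2 0 0 0 -0.6" --pt "0 0 1.2 0 0 0 -0.6"

```text
time: 35.2
position: [0.5203, 0.2438, 0.0988]
eef_rot: [0.0, 0.981, 0.196, 0.0]
force: [0.1, -1.2, -1.7]
gripper_width: 0.38
grip_force: 15.0
```

```bash
python3 to.py .521,.2441,.0925
```

```text
.521,.2441,.0925 [ 0.07 -0.    0.63]
[0.5203 0.2438 0.0988] [0.000e+00 9.807e-01 1.956e-01 2.000e-04] [ 0.23  0.56  1.43 -0.    1.15  1.41] t 35.2 w 0.3804220772286598
```

>>> play_rows --pt "0.05 0 0.3 0 0 0 -0.6" --pt "0.05 0 0.5 0 0 0 -0.6" --pt "0.05 0 0.55 0 0 0 -0.6" --pt "0.05 0 0.6 0 0 0 -0.6" --pt "0.05 0 0.62 0 0 0 -0.6" --pt "0.05 0 0.62 0 0 0 -0.6"

```text
time: 35.8
position: [0.5209, 0.2441, 0.0929]
eef_rot: [-0.0, 0.981, 0.196, 0.0]
force: [-1.1, 0.5, 5.0]
gripper_width: 0.378
grip_force: 15.0
```

>>> play_rows --pt "0 0 0 0 0 0 -0.1" --pt "0 0 0 0 0 0 0.3" --pt "0 0 0 0 0 0 0.3" --pt "0 0 -2 0 0 0 0.3" --pt "0 0 -6 0 0 0 0.3" --pt "0 0 -10 0 0 0 0.3" --pt "0 0 -14 0 0 0 0.3" --pt "-0.9 1.8 -15 0 0 0 0.3"

```text
time: 36.6
position: [0.5204, 0.2252, 0.2466]
eef_rot: [-0.0, 0.98, 0.197, 0.004]
force: [-0.1, -0.4, -1.2]
gripper_width: 0.649
grip_force: 0.0
```

>>> play_rows --pt "-2 3.9 0 0 0 0 0.3" --pt "-4 7.8 0 0 0 0 0.3" --pt "-6 11.7 0 0 0 0 0.3" --pt "-8 15.6 0 0 0 0 0.3" --pt "-10 19.5 0 0 0 0 0.3" --pt "-12 23.4 0 0 0 0 0.3" --pt "-14 27.3 0 0 0 0 0.3" --pt "-16.1 31.3 0 0 0 0 0.3"

```text
time: 37.4
position: [0.4903, -0.1286, 0.2423]
eef_rot: [0.0, 0.981, 0.196, 0.0]
force: [0.6, -0.1, 0.3]
gripper_width: 0.646
grip_force: 0.0
```

>>> play_rows --pt "-2 3.9 0 0 0 0 0.3" --pt "-3.4 6.6 0 0 0 0 0.3" --pt "-3.9 7.4 0 0 0 0 0.3" --pt "-3.9 7.4 4 0 0 0 0.3" --pt "-3.9 7.4 8 0 0 0 0.3" --pt "-3.9 7.4 10 0 0 0 0.3" --pt "-3.9 7.4 10 0 0 0 0.3" --pt "-3.9 7.4 10 0 0 0 0.3"

```text
time: 38.2
position: [0.4836, -0.2098, 0.1431]
eef_rot: [0.0, 0.981, 0.196, 0.0]
force: [-0.7, -0.1, 1.4]
gripper_width: 0.658
grip_force: 0.0
```

```bash
python3 to.py .4837,-.2102,.0908
```

```text
.4837,-.2102,.0908 [-0.    0.04  5.23]
[ 0.4836 -0.2098  0.1431] [2.000e-04 9.806e-01 1.960e-01 2.000e-04] [-0.63  0.43  1.51  0.    1.19  0.54] t 38.2 w 0.6576591729104113
```

>>> play_rows --pt "0 0.05 2 0 0 0 0.3" --pt "0 0.05 4 0 0 0 0.3" --pt "0 0.05 5.2 0 0 0 0.3" --pt "0 0.05 5.2 0 0 0 0.1" --pt "0 0.05 5.2 0 0 0 -0.2" --pt "0 0.05 5.2 0 0 0 -0.6" --pt "0 0.05 5.2 0 0 0 -0.6" --pt "0 0.05 5.2 0 0 0 -0.6"

```text
time: 39.0
position: [0.4838, -0.2108, 0.0916]
eef_rot: [0.001, 0.981, 0.196, 0.001]
force: [-0.5, 1.4, 7.2]
gripper_width: 0.378
grip_force: 15.0
```

>>> play_rows --pt "0 0 0 0 0 0 -0.6" --pt "0 0 0 0 0 0 -0.6"

```text
time: 39.2
position: [0.4838, -0.2108, 0.0916]
eef_rot: [0.001, 0.981, 0.196, 0.001]
force: [-1.1, 1.3, 6.7]
gripper_width: 0.379
grip_force: 15.0
```

>>> play_rows --pt "0 0 -2 0 0 0 -0.6" --pt "0 0 -6 0 0 0 -0.6" --pt "0 0 -10 0 0 0 -0.6" --pt "0 0 -14 0 0 0 -0.6" --pt "0.9 -1.8 -15 0 0 0 -0.6" --pt "2.6 -5.4 -15 0 0 0 -0.6" --pt "4.3 -9 -15 0 0 0 -0.6" --pt "6 -12.6 -15 0 0 0 -0.6"

```text
time: 40.0
position: [0.49, -0.0699, 0.2406]
eef_rot: [0.0, 0.981, 0.195, 0.0]
force: [0.6, -0.3, -2.4]
gripper_width: 0.377
grip_force: 15.0
```

>>> play_rows --pt "1.7 -3.6 0 0 0 0 -0.6" --pt "3.4 -7.2 0 0 0 0 -0.6" --pt "5.1 -10.8 0 0 0 0 -0.6" --pt "6.8 -14.5 0 0 0 0 -0.6" --pt "8.5 -18.1 0 0 0 0 -0.6" --pt "10.2 -21.7 0 0 0 0 -0.6" --pt "11.9 -25.3 0 0 0 0 -0.6" --pt "13.5 -28.5 0 0 0 0 -0.6"

```text
time: 40.8
position: [0.5052, 0.2456, 0.2405]
eef_rot: [-0.0, 0.981, 0.196, -0.0]
force: [2.4, -0.3, -2.0]
gripper_width: 0.383
grip_force: 15.0
```

>>> play_rows --pt "1.7 -3.6 0 0 0 0 -0.6" --pt "3.3 -7 0 0 0 0 -0.6" --pt "4.3 -9.3 0 0 0 0 -0.6" --pt "4.7 -10.1 0 0 0 0 -0.6" --pt "4.7 -10.1 0 0 0 0 -0.6" --pt "4.7 -10.1 4 0 0 0 -0.6" --pt "4.7 -10.1 8 0 0 0 -0.6" --pt "4.7 -10.1 11 0 0 0 -0.6"

```text
time: 41.6
position: [0.5099, 0.3531, 0.1284]
eef_rot: [0.0, 0.981, 0.195, -0.001]
force: [0.5, 0.6, -2.4]
gripper_width: 0.378
grip_force: 15.0
```

>>> play_rows --pt "0 0 1.5 0 0 0 -0.6" --pt "0 0 2.5 0 0 0 -0.6" --pt "0 0 3 0 0 0 -0.6" --pt "0 0 3 0 0 0 -0.6" --pt "0 0 3 0 0 0 -0.6"

```text
time: 42.1
position: [0.5108, 0.355, 0.1014]
eef_rot: [-0.0, 0.981, 0.196, 0.001]
force: [0.6, -0.4, -2.3]
gripper_width: 0.384
grip_force: 15.0
```

```bash
python3 to.py .5111,.3552,.0924
```

```text
.5111,.3552,.0924 [ 0.03 -0.01  0.9 ]
[0.5108 0.355  0.1014] [-2.000e-04  9.807e-01  1.955e-01  8.000e-04] [ 0.42  0.62  1.29 -0.    1.23  1.59] t 42.1 w 0.3836851400457674
```

>>> play_rows --pt "0 0 0.4 0 0 0 -0.6" --pt "0 0 0.7 0 0 0 -0.6" --pt "0 0 0.8 0 0 0 -0.6" --pt "0 0 0.85 0 0 0 -0.6" --pt "0 0 0.88 0 0 0 -0.6" --pt "0 0 0.88 0 0 0 -0.6"

```text
time: 42.7
position: [0.5107, 0.3553, 0.0927]
eef_rot: [-0.0, 0.981, 0.196, 0.001]
force: [-2.1, 0.2, 5.6]
gripper_width: 0.38
grip_force: 15.0
```

>>> play_rows --pt "0 0 0 0 0 0 -0.1" --pt "0 0 0 0 0 0 0.3" --pt "0 0 0 0 0 0 0.3" --pt "0 0 -2 0 0 0 0.3" --pt "0 0 -6 0 0 0 0.3" --pt "0 0 -10 0 0 0 0.3" --pt "0 0 -14 0 0 0 0.3" --pt "-0.3 0.8 -15 0 0 0 0.3"

```text
time: 43.5
position: [0.5115, 0.3474, 0.2462]
eef_rot: [-0.001, 0.981, 0.196, 0.004]
force: [-0.3, -0.2, 0.4]
gripper_width: 0.647
grip_force: 0.0
```

>>> play_rows --pt "-1.5 3.9 0 0 0 0 0.3" --pt "-3.2 8.4 0 0 0 0 0.3" --pt "-4.9 12.9 0 0 0 0 0.3" --pt "-6.6 17.4 0 0 0 0 0.3" --pt "-8.3 21.9 0 0 0 0 0.3" --pt "-10 26.4 0 0 0 0 0.3" --pt "-11.7 30.9 0 0 0 0 0.3" --pt "-13.4 35.4 0 0 0 0 0.3"

```text
time: 44.3
position: [0.5221, -0.0339, 0.2409]
eef_rot: [-0.0, 0.981, 0.196, -0.0]
force: [1.0, 0.5, 0.1]
gripper_width: 0.649
grip_force: 0.0
```

>>> play_rows --pt "-1.7 4.5 0 0 0 0 0.3" --pt "-3.4 9 0 0 0 0 0.3" --pt "-5.1 13.5 0 0 0 0 0.3" --pt "-6.8 18 0 0 0 0 0.3" --pt "-8.5 22.5 0 0 0 0 0.3" --pt "-10 26.5 0 0 0 0 0.3" --pt "-11.3 30 0 0 0 0 0.3" --pt "-11.3 30 0 0 0 0 0.3"

```text
time: 45.1
position: [0.5324, -0.3565, 0.2394]
eef_rot: [-0.001, 0.981, 0.193, -0.001]
force: [-0.4, 1.1, -0.3]
gripper_width: 0.648
grip_force: 0.0
```

>>> play_rows --pt "0 0 4 0 0 0 0.3" --pt "0 0 8 0 0 0 0.3" --pt "0 0 10 0 0 0 0.3" --pt "0 0 10 0 0 0 0.3" --pt "0 0 10 0 0 0 0.3"

```text
time: 45.6
position: [0.5337, -0.3519, 0.1422]
eef_rot: [0.0, 0.981, 0.196, 0.0]
force: [-0.2, 0.6, 1.2]
gripper_width: 0.65
grip_force: 0.0
```

```bash
python3 to.py .534,-.3517,.0908
```

```text
.534,-.3517,.0908 [ 0.04 -0.01  5.14]
[ 0.5337 -0.3519  0.1422] [1.000e-04 9.806e-01 1.958e-01 1.000e-04] [-0.77  0.61  1.18  0.    1.35  0.41] t 45.6 w 0.6499599791227453
```

>>> play_rows --pt "0.05 0 2 0 0 0 0.3" --pt "0.05 0 4 0 0 0 0.3" --pt "0.05 0 5.1 0 0 0 0.3" --pt "0.05 0 5.1 0 0 0 0.1" --pt "0.05 0 5.1 0 0 0 -0.2" --pt "0.05 0 5.1 0 0 0 -0.6" --pt "0.05 0 5.1 0 0 0 -0.6" --pt "0.05 0 5.1 0 0 0 -0.6"

```text
time: 46.4
position: [0.5343, -0.3522, 0.0918]
eef_rot: [0.001, 0.981, 0.196, 0.001]
force: [-0.1, 1.7, 5.9]
gripper_width: 0.382
grip_force: 15.0
```

>>> play_rows --pt "0 0 0 0 0 0 -0.6" --pt "0 0 0 0 0 0 -0.6"

```text
time: 46.6
position: [0.5343, -0.3522, 0.0918]
eef_rot: [0.001, 0.981, 0.196, 0.001]
force: [-1.5, 1.7, 5.8]
gripper_width: 0.382
grip_force: 15.0
```

```bash
python3 to.py .4596,.2940,.092
```

```text
.4596,.2940,.092 [ 17.9  -62.54  -0.11]
[ 0.5343 -0.3522  0.0918] [7.000e-04 9.807e-01 1.957e-01 6.000e-04] [-0.77  0.66  1.24  0.    1.24  0.41] t 46.6 w 0.3822494920754456
```

>>> play_rows --pt "0 0 -2 0 0 0 -0.6" --pt "0 0 -6 0 0 0 -0.6" --pt "0 0 -10 0 0 0 -0.6" --pt "0 0 -14 0 0 0 -0.6" --pt "0.5 -1.9 -15 0 0 0 -0.6" --pt "1.6 -5.8 -15 0 0 0 -0.6" --pt "2.7 -9.6 -15 0 0 0 -0.6" --pt "3.8 -13.5 -15 0 0 0 -0.6"

```text
time: 47.4
position: [0.5162, -0.2105, 0.2394]
eef_rot: [-0.001, 0.981, 0.196, -0.001]
force: [-0.2, 1.2, -1.5]
gripper_width: 0.381
grip_force: 15.0
```

>>> play_rows --pt "1.1 -3.8 0 0 0 0 -0.6" --pt "2.2 -7.7 0 0 0 0 -0.6" --pt "3.3 -11.5 0 0 0 0 -0.6" --pt "4.4 -15.4 0 0 0 0 -0.6" --pt "5.5 -19.2 0 0 0 0 -0.6" --pt "6.6 -23.1 0 0 0 0 -0.6" --pt "7.7 -26.9 0 0 0 0 -0.6" --pt "8.8 -30.8 0 0 0 0 -0.6"

```text
time: 48.2
position: [0.4788, 0.1074, 0.2396]
eef_rot: [-0.0, 0.981, 0.196, -0.001]
force: [1.3, 0.7, -2.5]
gripper_width: 0.379
grip_force: 15.0
```

>>> play_rows --pt "1.1 -3.8 0 0 0 0 -0.6" --pt "2.2 -7.7 0 0 0 0 -0.6" --pt "3.3 -11.5 0 0 0 0 -0.6" --pt "4.3 -15 0 0 0 0 -0.6" --pt "5 -17.2 0 0 0 0 -0.6" --pt "5.3 -18.2 0 0 0 0 -0.6" --pt "5.3 -18.2 0 0 0 0 -0.6" --pt "5.3 -18.2 0 0 0 0 -0.6"

```text
time: 49.0
position: [0.4592, 0.293, 0.2402]
eef_rot: [0.0, 0.981, 0.195, -0.0]
force: [-0.7, -0.4, -1.7]
gripper_width: 0.384
grip_force: 15.0
```

>>> play_rows --pt "0 0 4 0 0 0 -0.6" --pt "0 0 8 0 0 0 -0.6" --pt "0 0 11 0 0 0 -0.6" --pt "0 0 13 0 0 0 -0.6" --pt "0 0 14 0 0 0 -0.6" --pt "0 0 14 0 0 0 -0.6" --pt "0 0 14 0 0 0 -0.6"

```text
time: 49.7
position: [0.4601, 0.2935, 0.1015]
eef_rot: [-0.0, 0.981, 0.195, 0.001]
force: [-0.2, 0.7, -0.7]
gripper_width: 0.381
grip_force: 15.0
```

```bash
python3 to.py .46,.2935,.0926
```

```text
.46,.2935,.0926 [-0.01 -0.    0.89]
[0.4601 0.2935 0.1015] [-1.000e-04  9.807e-01  1.953e-01  8.000e-04] [ 0.35  0.51  1.52 -0.    1.11  1.53] t 49.7 w 0.38135603404019075
```

>>> play_rows --pt "0 0 0.4 0 0 0 -0.6" --pt "0 0 0.7 0 0 0 -0.6" --pt "0 0 0.8 0 0 0 -0.6" --pt "0 0 0.85 0 0 0 -0.6" --pt "0 0 0.88 0 0 0 -0.6" --pt "0 0 0.88 0 0 0 -0.6"

```text
time: 50.3
position: [0.4598, 0.2941, 0.0928]
eef_rot: [-0.0, 0.981, 0.196, 0.001]
force: [-2.2, 1.0, 6.0]
gripper_width: 0.382
grip_force: 15.0
```

>>> play_rows --pt "0 0 0 0 0 0 -0.1" --pt "0 0 0 0 0 0 0.3" --pt "0 0 0 0 0 0 0.3" --pt "0 0 -2 0 0 0 0.3" --pt "0 0 -6 0 0 0 0.3" --pt "0 0 -10 0 0 0 0.3" --pt "0 0 -14 0 0 0 0.3" --pt "0 0 -16 0 0 0 0.3"

```text
time: 51.1
position: [0.46, 0.294, 0.2552]
eef_rot: [-0.0, 0.981, 0.196, 0.002]
force: [0.4, 0.3, -0.3]
gripper_width: 0.652
grip_force: 0.0
```

>>> play_rows --pt "-2.4 3.5 0 0 0 0 0.3" --pt "-4.8 7 0 0 0 0 0.3" --pt "-7.2 10.5 0 0 0 0 0.3" --pt "-9.6 14 0 0 0 0 0.3" --pt "-12 17.5 0 0 0 0 0.3" --pt "-14.4 21 0 0 0 0 0.3" --pt "-16.8 24.8 0 0 0 0 0.3" --pt "-16.8 24.8 0 0 0 0 0.3"

```text
time: 51.9
position: [0.399, -0.0036, 0.2518]
eef_rot: [0.001, 0.981, 0.192, -0.0]
force: [0.1, 0.2, -0.3]
gripper_width: 0.653
grip_force: 0.0
```

```bash
sed -i 's#pics/s7#pics/s12#' c.py; python3 c.py; python3 - <<'E'
from m import *
for n,boxes in(("scene",{"red":(460,160,30,32),"yellow":(488,185,30,28),"blue":(430,172,28,28)}),("top",{"red":(180,230,24,24),"yellow":(156,210,24,22),"blue":(200,206,24,24)})):
  for tag in("0","7"):
    f=np.load(n+tag+".npy",allow_pickle=True).item();h=cv2.cvtColor(f["img"],cv2.COLOR_BGR2HSV)
    for c,(x,y,w,hh) in boxes.items():
        s=h[y:y+hh,x:x+w];m=np.zeros(s.shape[:2],np.uint8)
        for a,b in HUE[c]: m|=cv2.inRange(s,(a,130,60),(b,255,255))
        k,l,st,ce=cv2.connectedComponentsWithStats(m);i=1+st[1:,4].argmax();print(n,tag,c,(ce[i]+[x,y]).round(2),ray(f,*(ce[i]+[x,y]),.115)[:2].round(4))
E
```

```text
scene 0 red [474.41 174.22] [0.4651 0.2946]
scene 0 yellow [500.73 199.27] [0.5121 0.3562]
scene 0 blue [444.   182.94] [0.5137 0.2433]
scene 7 red [475.   174.25] [0.4647 0.2957]
scene 7 yellow [500.74 198.97] [0.5113 0.3561]
scene 7 blue [444.41 182.67] [0.5127 0.2439]
top 0 red [190.65 240.4 ] [0.4571 0.2909]
top 0 yellow [166.93 220.4 ] [0.5081 0.352 ]
top 0 blue [210.15 216.53] [0.5172 0.2428]
top 7 red [190.28 240.61] [0.4566 0.2918]
top 7 yellow [166.75 220.82] [0.507  0.3525]
top 7 blue [210.07 216.71] [0.5168 0.243 ]
```

View pics/s12.png

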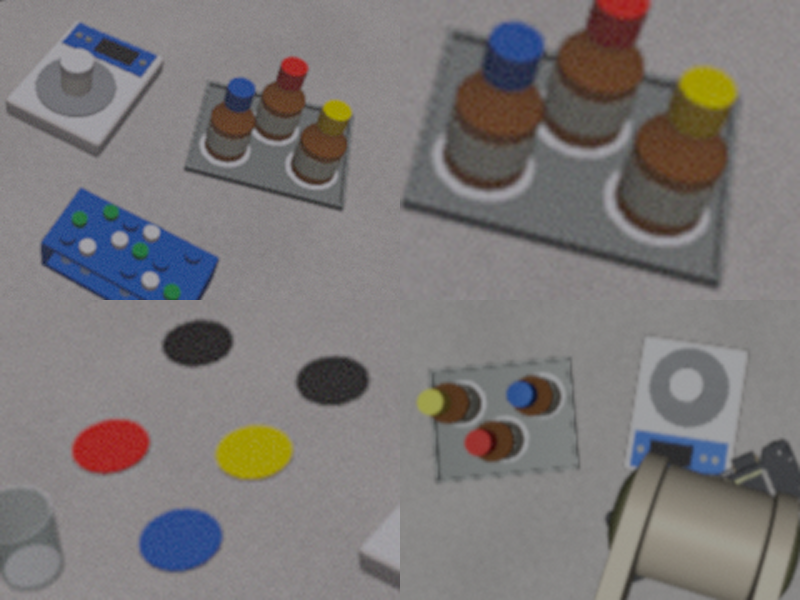

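All three bottles are upright on their original marks, within about 1 mm of where they started. The jar is on the middle of the pan, and the rack and beaker look as they did at the start. Handing the job in.

```bash
python3 -c "
from workcell import env
print(env.close_job())"
```

```text
the job is handed in; nothing more can be done
None
```

The jar is on the middle of the balance pan, all three bottles are back upright on their own tray marks to within about 1 mm, and I handed the job in at about 52 s (limit 144 s); no verdict was returned.

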